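Change over the block-marking jig

TASK

Swing the jig's latch well clear, lift the template off its two pins and lay it flat in the middle of the cork mat. Move every finished block from the jig flat into the grey tray, side by side, and seat every new block fully in a free pocket of its own shape. Then hang the template back over both pins, fully home, and swing the latch back in over its edge so that it points at the handle; leave the other things on the table where they are.

Things in the scene. Friction and masses are not known exactly. Their poses are not given: they have to be found in the camera images.
- jig: marking jig, fixed: grey metal base 184 mm (x) by 216 mm (y) by 20 mm high, origin at the centre of its underside, z up. Four pockets in its top at x, y = +-38 mm. Two upright steel pins at x = 0, y = +-85 mm. Two rest studs, 10 mm wide, their tops 36 mm above the underside, at x = +-63 mm, y = 0. Latch post at x = 83 mm, y = 0
- pin0 (a point): tip of the pin at jig y +85 mm, 60 mm above the jig's underside; the other pin is its twin at y -85 mm. Pins are 10 mm thick, tapering over the last 7 mm, and stand on 18 mm wide shoulders whose tops are 36 mm above the jig's underside
- pocket_round0 (a point): centre of the floor of the round pocket (54 mm wide, 8 mm deep, floor 12 mm above the jig's underside) at jig x +38, y +38 mm
- pocket_round1 (a point): centre of the floor of the round pocket at jig x -38, y -38 mm
- pocket_square0 (a point): centre of the floor of the square pocket (48 mm wide, 8 mm deep, floor 12 mm above the jig's underside, sides along the jig's x and y) at jig x +38, y -38 mm
- pocket_square1 (a point): centre of the floor of the square pocket at jig x -38, y +38 mm
- latch (a joint): swivel latch of the jig: steel bar on an upright axis at jig x 83 mm, y 0, its underside 42.5 mm up. 0 rad = closed: the bar points in jig -x, over the template's edge, at the handle (stop). Grows anticlockwise seen from above: at 1.57 it points in jig -y, at the 3.0 stop in +x, away from the jig. Stays where left; about 1 N at the knob moves it
- latch_knob (a point): middle of the upright black knob near the latch's free end, 38 mm from its axis: 12 mm thick, 24 mm high, from 48.5 to 72.5 mm above the table
- template: aluminium plate 140 mm (x) by 204 mm (y) by 5 mm, about 0.23 kg, origin at the centre of its underside. 12.5 mm holes for the pins at x = 0, y = +-85 mm; windows over the pockets. Black bar handle in the middle, 12 mm (x) by 60 mm (y), 5 to 35 mm above the underside. Fits either way round. Fully home: level, origin 36 mm straight above the jig's origin, y axes parallel
- tray: shallow grey plastic tray for finished blocks, fixed, 128 mm (x) by 158 mm (y) outside, walls 4 mm thick and 22 mm high, floor 4 mm thick, origin at the centre of its underside
- mat: cork mat, fixed, 240 mm (x) by 170 mm (y) by 3 mm, where the template is laid aside; origin at the centre of its underside
- new_round0: new plain wooden disc, 50 mm across and 22 mm thick, lying on the table; origin at its middle. May be absent
- new_round1: new plain wooden disc, 50 mm across and 22 mm thick, lying on the table; origin at its middle. May be absent
- new_square0: new plain wooden block, 44 x 44 mm and 22 mm thick, lying on the table; origin at its middle. May be absent
- new_square1: new plain wooden block, 44 x 44 mm and 22 mm thick, lying on the table; origin at its middle. May be absent
- done_round0: finished wooden disc, 50 mm across and 22 mm thick, with an engraved ring and cross on top, in round pocket 0 at the start; origin at its middle. May be absent
- done_round1: finished wooden disc, 50 mm across and 22 mm thick, with an engraved ring and cross on top, in round pocket 1 at the start; origin at its middle. May be absent
- done_square0: finished wooden block, 44 x 44 mm and 22 mm thick, with an engraved ring and cross on top, in square pocket 0 at the start; origin at its middle. May be absent
- done_square1: finished wooden block, 44 x 44 mm and 22 mm thick, with an engraved ring and cross on top, in square pocket 1 at the start; origin at its middle. May be absent
- jar: glass tumbler, 72 mm wide, 85 mm high, a bystander
- mug: ceramic mug, 76 mm wide, 90 mm high, a bystander
- eraser: eraser, 44 x 20 x 12 mm, a bystander
- brush: brush, 200 mm long, lying, a bystander

How it is judged:
By the outcome, as a careful person would: the job done as asked, in the order asked, and still so for the second after the job is handed in, with the robot touching nothing.
Of done_round0, done_round1, done_square0, done_square1 only 1 to 2 are there at a start; the rules pass over those that are not, and their reading is None.
Of new_round0, new_round1, new_square0, new_square1 only 3 to 4 are there at a start; the rules pass over those that are not, and their reading is None.
At some moment in a run one of new_round0, new_round1, new_square0, new_square1 may be knocked a few centimetres aside while the robot is not near it.
Once in a run the grip may slacken for a moment while it holds something.
It also fails if it takes over 210 s, if anything falls off the work surface, if the arm or the gripper's body presses on something with over 40 N, if the wrist force passes 120 N, or if a joint passes its speed limit or range.

ROBOT

A 6-joint arm with a two-finger parallel gripper is mounted at the origin on the work surface. World frame = base frame: x ahead of the robot, y to its left, z up, the work surface at z = 0. Lengths are in m, angles in rad, forces in N, time in s.
With the tool pointing down it reaches from about 0.375 to 0.9 m from the base axis. Payload 3.1 kg.
Tool frame: the origin (TCP) lies midway between the tips of the shut fingers; the grasp point (between the pads) lies 19 mm behind it; z points along the fingers, y is the line along which they close (so a half turn about z gives the same grasp; the last joint's range is limited). The gripper opens to 85 mm and grips with 20 to 120 N. Pads are 22 mm wide; open, the fingers measure 114 mm over their backs; the gripper's body (76 mm by 85 mm) begins 54 mm behind the grasp point. The pads swing forward as they close: fully open they stand 13 mm farther back than shut.
Start: joints at [1.143, 0.527, 1.433, -0, 1.181, -0.178], TCP at [0.154, 0.606, 0.231] pointing down, gripper open.
Joint ranges: [-3.08, 3.08], [-0.75, 2.2], [0.22, 2.44], [-1.43, 4.57], [0, 2.65], [-2.85, 2.85]. Speed limits (rad/s): [2.79, 2.79, 3.14, 3.14, 3.14, 3.14].

INTERFACE

Orientations are given as a unit quaternion [x, y, z, w].
In Python, from station import manip gives the robot as it stands. The module is installed in compiled form; this text tells all that it offers.
- The arm moves only by the tool apply_moves, never from a script. Its arguments are lists of equal length, an entry for each row: "claw": the gripper's target within -1 to 1 (fully open at 1, half-way at 0, shut at -1); "travel": the shift along the tool's x, y, z scaled (see below), a list of three; "turn": the turn, a rotation vector about the tool's x, y, z scaled (see below), a list of three. In form: {"claw": [claw, ...], "travel": [[dx, dy, dz], ...], "turn": [[rx, ry, rz], ...]}. A call has 1 to 5 rows; each row is the pose to reach, as a shift and turn from the pose commanded when the call began, along the tool's axes at that moment, turning the shorter way round; what a row does not reach only later rows make up. The controller multiplies each number of a shift by 800 mm and each number of a turn by 180 degrees. A row lasts 1/12 s, in which the tool goes at most 41.7 mm and 7.16 degrees, less where a joint would pass 70% of its speed; a pose out of reach is approached as far as the arm can. A call with a number of a shift or a turn outside -1 to 1 is refused whole. A call with a gripper value outside its range is refused whole. The fingers move at their own pace and stop on an object; "newtons" is the grip in N (left out, the last holds). Time passes only in rows, so rows that repeat a pose let the fingers close. It gives the time, the measured TCP pose, the force, the opening and the grip force at its end, in the units of the state.
- manip.sense(): the state, without advancing time (a new reading comes with each control period).
- manip.snapshot(name): name is "scene" or "top" or "wrist"; returns a dict with "pixels" (400x640x3 uint8, red, green, blue), "depth" (400x640 float32, m along the optical axis (not along the pixel's ray), 0 where there is no reading), "intrinsics" (3x3 intrinsics, pixels), "R" (3x3) and "t" (3): a world point X has camera coordinates R X + t. Camera axes: x right, y down, z forward; pixel columns grow to the right and rows downward; lengths in m; the calibration is good to about 2 mm. The wrist camera is an equidistant fisheye: a pixel r from the principal point sees the ray r / f radians off the axis. A picture is of the moment at which its call begins.
- manip.sign_off(): hands the job in; it is judged then, once.
The state is a dict: "t": time; "q": joint angles; "qd": joint speeds; "tau": joint torques, N m; "tcp_pos": TCP position; "tool_rot": TCP orientation; "force": force on the tool from outside, world axes, zero at the start; "ft_torque": the same for the moment, N m; "finger_gap": opening from 0.0 (shut) to 1.0 (fully open); "gripper_force": force on a finger pad.
Only numpy, scipy, OpenCV 4.12 (cv2) and the standard library are available. Lean on these libraries where they do the work, as an engineer would, in place of code of your own. Each camera call takes 0.05 s, during which the arm holds its last target. There are 200 camera calls.

## Working session

There is one attempt and no reset: what is moved stays moved. The work goes in short steps, Python scripts to look and compute and a tool call to move; the robot and the scene stay as the last step left them, time stands still between calls to the robot, and variables do not carry over. Pictures are saved under pics/ and viewed, at most 14 in all, crops included, and the job is handed in when it is done.

Besides the shell and the picture viewer there is one more tool, called after "Call:" by a JSON object that holds its "method" and its "body". apply_moves: Moves the arm, as the interface text tells. Shifts and turns lie within -1 to 1; 1 stands for 800 mm of shift or 180 degrees of turn. Its arguments: {"type":"object","properties":{"claw":{"type":"array","items":{"type":"number"}},"travel":{"type":"array","items":{"type":"array","items":{"type":"number"}}},"turn":{"type":"array","items":{"type":"array","items":{"type":"number"}}},"newtons":{"type":"number"}},"required":["claw","travel","turn"]}

```bash
mkdir -p pics; python3 - <<'E'
from station import manip
import cv2,numpy as np
print(manip.sense())
for n in("scene","top"):
    s=manip.snapshot(n); cv2.imwrite(f"pics/{n}0.png",s["pixels"][:,:,::-1]); np.savez(f"{n}0.npz",**s)
    print(n,s["intrinsics"].tolist(),s["R"].round(4).tolist(),s["t"].round(4).tolist())
E
```

```text
{'t': 0.0, 'q': array([ 1.14346836e+00,  5.28487426e-01,  1.43391641e+00, -5.74106667e-06,
        1.18135359e+00, -1.78481204e-01]), 'qd': array([ 0.00011316,  0.00161827,  0.0001161 , -0.00173093,  0.0012108 ,
        0.00108402]), 'tau': array([ 2.23097079e-03, -4.42352271e+01, -1.78025222e+01, -7.86775360e-06,
        8.38380220e-03, -2.90788705e-06]), 'tcp_pos': array([0.15359099, 0.60509998, 0.23031605]), 'tool_rot': array([ 1.24101437e-01,  9.92268946e-01, -1.03390166e-03, -3.20335630e-04]), 'force': array([ 0.32238114, -0.58746872,  0.96201845]), 'ft_torque': array([-0.04078962,  0.0487157 , -0.0114996 ]), 'gripper_force': 0.0, 'finger_gap': 0.9996741597609948}
scene [[438.28263680350005, 0.0, 320.12013423342796], [0.0, 438.28263680350005, 197.88207459661993], [0.0, 0.0, 1.0]] [[-0.3628, 0.9318, -0.006], [0.5241, 0.1987, -0.8281], [-0.7705, -0.3036, -0.5605]] [0.2173, -0.2367, 1.9446]
top [[439.0758765471848, 0.0, 316.9981449255258], [0.0, 439.0758765471848, 198.4237518141852], [0.0, 0.0, 1.0]] [[0.0227, -0.9997, 0.0059], [-0.9882, -0.0233, -0.1514], [0.1515, -0.0024, -0.9885]] [-0.0255, 0.5589, 1.1096]
```

View pics/top0.png

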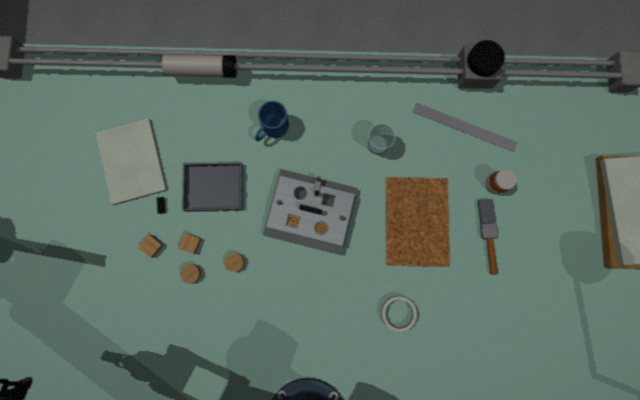

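View pics/scene0.png

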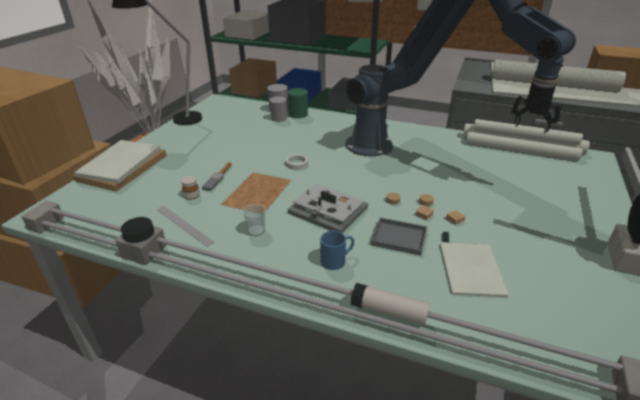

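Top view: jig near (311,210), mat (418,222), tray (213,187), new squares (151,246) and (189,243), new discs (191,273) and (234,262). Finished square (293,221) and disc (321,228) are in the jig. Latch knob is at about (318,183).

```bash
cat > h.py <<'E'
import numpy as np,cv2
from scipy.spatial.transform import Rotation as Ro
from station import manip
def snap(n,tag=None):
    s=manip.snapshot(n)
    if tag: cv2.imwrite(f"pics/{tag}.png",s["pixels"][:,:,::-1]); np.savez(f"{tag}.npz",**s)
    return s
def rays(s,uv,fish=False):
    K=s["intrinsics"]; uv=np.atleast_2d(np.asarray(uv,float))
    p=(uv-K[:2,2])/[K[0,0],K[1,1]]
    if fish:
        r=np.linalg.norm(p,axis=1)+1e-12
        d=np.c_[p*(np.sin(r)/r)[:,None],np.cos(r)]
    else: d=np.c_[p,np.ones(len(p))]
    return -s["R"].T@s["t"], d@s["R"]
def onz(s,uv,z,fish=False):
    c,d=rays(s,uv,fish); return c+d*((z-c[2])/d[:,2])[:,None]
def cloud(s,fish=False):
    v,u=np.mgrid[:400,:640]; c,d=rays(s,np.c_[u.ravel(),v.ravel()],fish)
    K=s["intrinsics"]; dc=d@s["R"].T
    return (c+d*(s["depth"].ravel()/dc[:,2])[:,None]).reshape(400,640,3)
def proj(s,X,fish=False):
    X=np.atleast_2d(X); c=X@s["R"].T+s["t"]; K=s["intrinsics"]
    if fish:
        r=np.linalg.norm(c[:,:2],axis=1); th=np.arctan2(r,c[:,2]); p=c[:,:2]/r[:,None]*th[:,None]
    else: p=c[:,:2]/c[:,2:]
    return p*[K[0,0],K[1,1]]+K[:2,2]
def ortho(s,x0,x1,y0,y1,z,ppm=1000,fish=False):
    """top-down picture at height z: row 0 = x1, col 0 = y1 ; ppm px per m"""
    h,w=int((x1-x0)*ppm),int((y1-y0)*ppm)
    r,c=np.mgrid[:h,:w]; X=np.c_[(x1-r/ppm).ravel(),(y1-c/ppm).ravel(),np.full(h*w,z)]
    p=proj(s,X,fish).reshape(h,w,2).astype(np.float32)
    return cv2.remap(s["pixels"],p[...,0],p[...,1],cv2.INTER_CUBIC)[:,:,::-1].copy()
def go(pos,yaw=None):
    """travel & turn for TCP pos with tool down; yaw=angle of tool y (closing line) in world, mod pi"""
    st=manip.sense(); R=Ro.from_quat(st["tool_rot"])
    d=R.inv().apply(np.array(pos)-st["tcp_pos"])/0.8
    ty=R.apply([0,1,0]); cur=np.arctan2(ty[1],ty[0])
    if yaw is None: yaw=cur
    dl=(yaw-cur+np.pi/2)%np.pi-np.pi/2
    y=cur+dl; T=Ro.from_matrix(np.c_[[-np.sin(y)*-1*-1,np.cos(y),0],[np.cos(y),np.sin(y),0],[0,0,-1]])
    M=T.as_matrix(); 
    if np.linalg.det(M)<0: M[:,0]*=-1
    rv=(R.inv()*Ro.from_matrix(M)).as_rotvec()/np.pi
    print("travel",d.round(4).tolist(),"turn",rv.round(4).tolist(),"| rows~",max(np.linalg.norm(d)*800/41.7,np.linalg.norm(rv)*180/7.16).round(1),"q6",st["q"][5].round(2),"tcp",st["tcp_pos"].round(4),"yaw",np.degrees(cur).round(1))
E
python3 - <<'E'
from h import *
s=dict(np.load("top0.npz")); P=cloud(s)
for n,uv in dict(jig=(311,210),jhandle=(311,210),mat=(418,222),tray=(213,187),nsA=(151,246),nsB=(189,243),nrA=(191,273),nrB=(234,262),ds=(293,221),dr=(321,228),knob=(318,183),table=(350,300)).items():
    print(n,P[uv[1],uv[0]].round(4))
z=P[...,2]; lab=((z>.008)&(z<.05)).astype(np.uint8)
n,l,st,c=cv2.connectedComponentsWithStats(lab)
for i in range(1,n):
    if st[i,4]>60:
        p=P[l==i]; (cx,cy),wh,a=cv2.minAreaRect((p[:,:2]*1000).astype(np.float32)); print(i,c[i].round(1),st[i,4],(round(cx,1),round(cy,1)),np.round(wh,1),round(a,1),np.median(p[:,2]).round(4))
o=ortho(s,.33,.63,-.18,.42,.04,1300); cv2.imwrite("pics/ortho0.png",o)
E
```

```text
jig [0.5249 0.0021 0.0699]
jhandle [0.5249 0.0021 0.0699]
mat [ 0.5074 -0.2862  0.0041]
tray [ 0.5908  0.272  -0.0009]
nsA [0.4259 0.4184 0.0254]
nsB [0.4361 0.3206 0.0225]
nrA [0.3587 0.3103 0.0222]
nrB [0.3895 0.2002 0.0221]
ds [0.4992 0.0489 0.035 ]
dr [ 0.4824 -0.0248  0.0358]
knob [ 0.5989 -0.0142  0.0511]
table [ 0.2978 -0.1054  0.0017]
1 [232.7  54.1] 2712 (958.0, 217.0) [  57.9 1238. ] 0.2 0.0366
2 [567.5  62.2] 792 (957.9, -676.8) [ 60.  309.1] 0.0 0.0367
6 [11.8 71.8] 214 (896.2, 842.4) [32.4 78.3] 34.2 0.0261
87 [473.1  84.1] 249 (891.8, -437.5) [107.   34.4] 69.0 0.0301
108 [618.5  86.2] 246 (897.5, -843.5) [83.8 33.2] 59.5 0.0293
117 [271.  112.8] 154 (791.0, 116.6) [26.8 64.9] 16.5 0.0276
130 [129.5 161. ] 4067 (657.3, 501.1) [211.6 151.9] 17.2 0.0125
137 [273.1 133.4] 162 (741.1, 114.2) [26.8 99.5] 21.9 0.0286
147 [381.4 135.2] 154 (734.5, -181.7) [56.2 28.9] 60.7 0.0309
176 [612.  212.4] 1987 (548.7, -811.5) [102.7 303.7] 86.7 0.0331
184 [209.3 185.5] 509 (590.0, 271.3) [129.3 158.9] 2.6 0.0202
200 [309.9 211.9] 5360 (528.5, 5.7) [216.2 184.3] 77.2 0.0399
206 [492.7 184.7] 212 (612.0, -487.2) [60.5 36.8] 28.7 0.0366
334 [159.6 204.7] 122 (536.9, 409.2) [43.6 21.6] 9.8 0.0126
355 [488.2 230.5] 905 (473.2, -471.7) [199.7  43.5] 3.7 0.0185
406 [629.8 220.3] 109 (517.1, -827.3) [35.8 74.4] 52.8 0.0488
469 [188.6 243.1] 308 (436.3, 323.4) [45.5 43.8] 70.6 0.0224
478 [149.5 245.8] 323 (426.6, 425.2) [45.5 44.2] 52.8 0.0221
481 [631.7 242.1] 72 (465.1, -827.0) [38.6 36.6] 1.5 0.049
528 [233.2 261.9] 303 (390.0, 202.4) [48.5 48.5] 27.0 0.0225
551 [189.4 273.3] 315 (357.7, 315.4) [48.5 49. ] 46.2 0.0222
570 [398.2 313.6] 425 (268.4, -227.1) [87.8 87.5] 0.1 0.0243
615 [306.6 390.4] 1027 (77.2, 2.5) [ 49.8 173.6] 1.2 0.0152
```

View pics/ortho0.png

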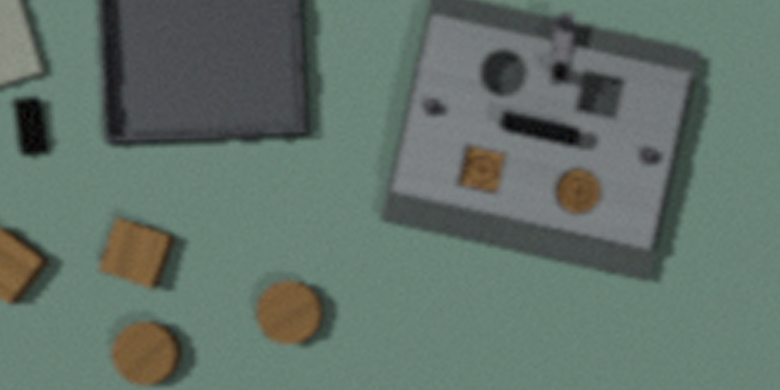

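```bash
cat >> h.py <<'E'
def plan(wps,dec=3,pos=None,rv=None):
    """wps: (pos,yaw_deg|None,claw[,rows]); prints calls"""
    st=manip.sense(); p=st["tcp_pos"].copy(); R=Ro.from_quat(st["tool_rot"])
    print("tcp",p.round(4),"q",st["q"].round(2))
    for w in wps:
        T,yaw,cl=np.array(w[0],float),w[1],w[2]; nmin=w[3] if len(w)>3 else 1
        ty=R.apply([0,1,0]); cur=np.arctan2(ty[1],ty[0])
        y=cur if yaw is None else cur+((np.radians(yaw)-cur+np.pi/2)%np.pi-np.pi/2)
        dist=np.linalg.norm(T-p)*1000; ang=abs(np.degrees(y-cur)); rows=max(nmin,dist/38,ang/6.6,1)
        k=int(np.ceil(rows/5)); p0=p.copy()
        for i in range(1,k+1):
            yi=cur+(y-cur)*i/k; Ti=p0+(T-p0)*i/k
            M=np.c_[np.cross([np.cos(yi),np.sin(yi),0],[0,0,-1]),[np.cos(yi),np.sin(yi),0],[0,0,-1]]
            d=(R.inv().apply(Ti-p)/.8).round(dec); t=((R.inv()*Ro.from_matrix(M)).as_rotvec()/np.pi).round(dec)
            print("claw",cl,"n",int(np.ceil(rows/k)),"T",d.tolist(),"R",t.tolist(),"-> ",Ti.round(3),np.degrees(yi).round(1))
            p=p+R.apply(d*.8); R=R*Ro.from_rotvec(t*np.pi)
O=np.array([.5285,.0057,0]); YJ=-12.8
def J(x,y,z=0,O=None,yj=None):
    O=globals()["O"] if O is None else O; a=np.radians(globals()["YJ"] if yj is None else yj)
    return np.array([O[0]+x*np.cos(a)-y*np.sin(a),O[1]+x*np.sin(a)+y*np.cos(a),z])
E
python3 - <<'E'
from h import *
s=snap("wrist"); c,d=rays(s,[[320,200]],True); print("cam",c,d,s["intrinsics"][0,0],manip.sense()["tcp_pos"])
plan([([.36,.31,.25],None,1),([.5,0,.27],YJ,1)])
E
```

```text
cam [0.07184332 0.62625883 0.37301794] [[ 0.31490343 -0.09889227 -0.9439577 ]] 309.70691628693146 [0.15362312 0.60525018 0.23055695]
tcp [0.1536 0.6053 0.2306] q [ 1.14  0.53  1.43  0.    1.18 -0.18]
claw 1 n 5 T [-0.17, -0.147, -0.012] R [-0.001, -0.0, -0.0] ->  [0.257 0.458 0.24 ] 75.7
claw 1 n 5 T [-0.171, -0.147, -0.012] R [0.0, -0.0, -0.0] ->  [0.36 0.31 0.25] 75.7
claw 1 n 5 T [-0.088, -0.111, -0.009] R [0.0, -0.0, 0.164] ->  [0.407 0.207 0.256] 46.2
claw 1 n 5 T [-0.132, -0.053, -0.008] R [0.0, -0.0, 0.164] ->  [0.453 0.103 0.263] 16.7
claw 1 n 5 T [-0.14, 0.019, -0.009] R [0.0, -0.0, 0.164] ->  [0.5  0.   0.27] -12.8
```

Call:
{"method": "apply_moves", "body": {"claw": [1,1,1,1,1], "travel": [[-0.17,-0.147,-0.012],[-0.17,-0.147,-0.012],[-0.17,-0.147,-0.012],[-0.17,-0.147,-0.012],[-0.17,-0.147,-0.012]], "turn": [[0,0,0],[0,0,0],[0,0,0],[0,0,0],[0,0,0]]}}

```text
t: 0.57
tcp_pos: [0.2585, 0.4541, 0.2408]
tool_rot: [0.125, 0.992, -0.002, 0.0]
force: [-0.4, 1.4, -0.7]
finger_gap: 0.998
gripper_force: 0.0
```

Call:
{"method": "apply_moves", "body": {"claw": [1,1,1,1,1], "travel": [[-0.17,-0.147,-0.012],[-0.17,-0.147,-0.012],[-0.17,-0.147,-0.012],[-0.17,-0.147,-0.012],[-0.17,-0.147,-0.012]], "turn": [[0,0,0],[0,0,0],[0,0,0],[0,0,0],[0,0,0]]}}

```text
t: 0.98
tcp_pos: [0.3623, 0.3072, 0.2508]
tool_rot: [0.126, 0.992, -0.001, 0.001]
force: [-0.1, 0.2, -0.8]
finger_gap: 0.999
gripper_force: 0.0
```

Call:
{"method": "apply_moves", "body": {"claw": [1,1,1,1,1], "travel": [[-0.088,-0.111,-0.009],[-0.088,-0.111,-0.009],[-0.088,-0.111,-0.009],[-0.088,-0.111,-0.009],[-0.088,-0.111,-0.009]], "turn": [[0,0,0.164],[0,0,0.164],[0,0,0.164],[0,0,0.164],[0,0,0.164]]}}

```text
t: 1.4
tcp_pos: [0.4067, 0.2058, 0.2577]
tool_rot: [0.376, 0.927, 0.0, -0.0]
force: [-1.1, -0.0, 0.5]
finger_gap: 1.0
gripper_force: 0.0
```

Call:
{"method": "apply_moves", "body": {"claw": [1,1,1,1,1], "travel": [[-0.132,-0.053,-0.008],[-0.132,-0.053,-0.008],[-0.132,-0.053,-0.008],[-0.132,-0.053,-0.008],[-0.132,-0.053,-0.008]], "turn": [[0,0,0.164],[0,0,0.164],[0,0,0.164],[0,0,0.164],[0,0,0.164]]}}

```text
t: 1.82
tcp_pos: [0.4533, 0.1031, 0.264]
tool_rot: [0.598, 0.802, 0.0, -0.0]
force: [0.4, -0.2, 0.5]
finger_gap: 1.001
gripper_force: 0.0
```

Call:
{"method": "apply_moves", "body": {"claw": [1,1,1,1,1], "travel": [[-0.14,0.019,-0.009],[-0.14,0.019,-0.009],[-0.14,0.019,-0.009],[-0.14,0.019,-0.009],[-0.14,0.019,-0.009]], "turn": [[0,0,0.164],[0,0,0.164],[0,0,0.164],[0,0,0.164],[0,0,0.164]]}}

```text
t: 2.23
tcp_pos: [0.4998, 0.001, 0.271]
tool_rot: [0.781, 0.624, -0.0, -0.0]
force: [-1.0, -0.7, 0.2]
finger_gap: 1.0
gripper_force: 0.0
```

```bash
python3 - <<'E'
from h import *
st=manip.sense(); print(st["tcp_pos"],st["q"].round(2),st["t"],st["force"])
s=snap("wrist","w1"); print(rays(s,[[320,200]],True)); P=cloud(s,True)
print((s["depth"]>0).mean())
o=ortho(s,.42,.64,-.12,.13,.041,3000,True); cv2.imwrite("pics/o1.png",o[:, :])
E
```

```text
[0.49977341 0.00099268 0.27099492] [-0.22  0.31  1.69  0.    1.14  0.  ] 2.2333 [-0.97348145 -0.69222251  0.18557173]
(array([0.51912558, 0.08366729, 0.41359837]), array([[-0.08948325, -0.31806657, -0.94383601]]))
0.99612109375
```

View pics/o1.png

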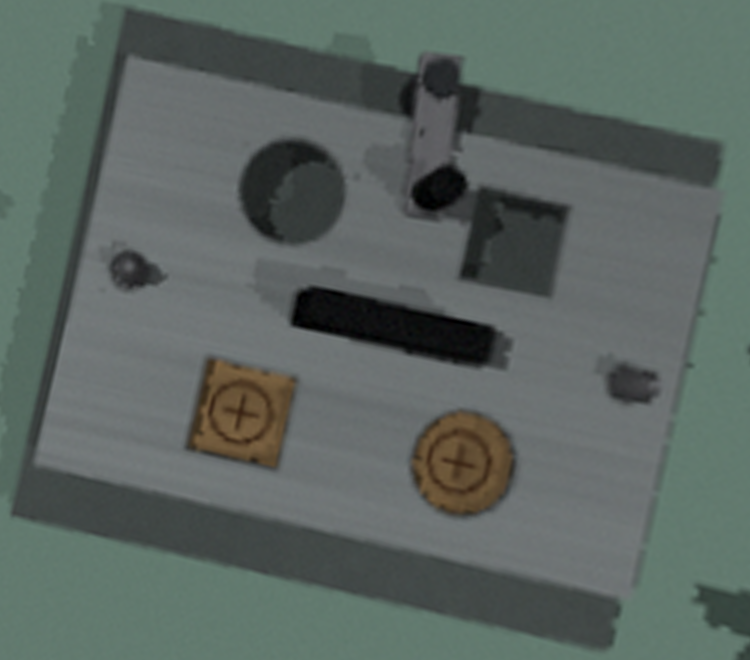

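The top-down crop shows template corners near (128,57), (718,190), (632,597) and (36,465). The handle centre is at (397,326), the knob at (440,187), the done square at (242,412) and the done disc at (461,461).

```bash
python3 - <<'E'
from h import *
s=dict(np.load("w1.npz")); P=cloud(s,True); z=P[...,2]
box=(abs(P[...,0]-.53)<.14)&(abs(P[...,1])<.15)
for n,m in dict(plate=(z>.0385)&(z<.0435),base=(z>.017)&(z<.0235),handle=(z>.066)&(z<.0745)).items():
    m=m&box; p=P[m]
    if n=="plate":
        nl,l,st,c=cv2.connectedComponentsWithStats(m.astype(np.uint8)); p=P[l==1+st[1:,4].argmax()]
    r=cv2.minAreaRect((p[:,:2]*1000).astype(np.float32)); print(n,np.round(r[0],1),np.round(r[1],1),round(r[2],2),np.median(p[:,2]).round(4))
    if n=="handle":
        nl,l,st,c=cv2.connectedComponentsWithStats(m.astype(np.uint8))
        for i in range(1,nl):
            if st[i,4]>30:
                q=P[l==i]; r=cv2.minAreaRect((q[:,:2]*1000).astype(np.float32)); print(i,st[i,4],np.round(r[0],1),np.round(r[1],1),round(r[2],2),np.median(q[:,2]).round(4))
# image based points at known heights
X=lambda c,r,zz:onz(s,proj(s,[[.64-r/3000,.13-c/3000,.041]],True),zz,True)[0].round(4)
cs=[X(128,57,.041),X(718,190,.041),X(632,597,.041),X(36,465,.041)]
print(cs,np.mean(cs,0), np.degrees(np.arctan2(*(cs[0]-cs[1])[1::-1])),np.degrees(np.arctan2(*(cs[3]-cs[2])[1::-1])))
h=[X(297,308,.071),X(492,343,.071)];print("handle",X(397,315,.071),h); print("knob",X(445,187,.0725),"ds",X(242,412,.034),"dr",X(461,461,.034))
t=dict(np.load("top0.npz")); hsv=cv2.cvtColor(t["pixels"],cv2.COLOR_RGB2HSV); m=cv2.inRange(hsv,(5,90,60),(20,255,255)); 
nl,l,st,c=cv2.connectedComponentsWithStats(m); i=l[222,418]; q=onz(t,np.argwhere(l==i)[:,::-1],.003)
print("mat",cv2.minAreaRect((q[:,:2]*1000).astype(np.float32)))
E
```

```text
plate [531.1   4.3] [203.3 141.3] 77.16 0.041
base [531.    3.9] [215.2 184.9] 77.18 0.02
handle [553.  -1.] [58.6 57.7] 76.85 0.0709
1 543 [530.8   4.1] [58.6 12.1] 76.85 0.0708
2 86 [574.3  -9.5] [10.5 11.9] 80.14 0.0722
[array([0.621 , 0.0873, 0.041 ]), array([ 0.5767, -0.1093,  0.041 ]), array([ 0.441 , -0.0807,  0.041 ]), array([0.485, 0.118, 0.041])] [0.530925 0.003825 0.041   ] 77.30158741093385 77.51394349078039
handle [0.5337 0.0046 0.071 ] [array([0.5359, 0.0352, 0.071 ]), array([ 0.5251, -0.0245,  0.071 ])]
knob [ 0.5727 -0.0097  0.0725] ds [0.5024 0.0487 0.034 ] dr [ 0.4857 -0.0257  0.034 ]
mat ((510.76654052734375, -283.77362060546875), (237.90757751464844, 167.97216796875), 0.2519122362136841)
```

```bash
sed -i 's/^O=.*/O=np.array([.5310,.0041,0]); YJ=-12.84/' h.py; python3 - <<'E'
from h import *
k=[.5745,-.0085]
plan([([k[0],k[1],.13],77,1),([k[0],k[1],.055],None,1)])
th=np.radians(77.2); R=np.c_[np.cross([np.cos(th),np.sin(th),0],[0,0,-1]),[np.cos(th),np.sin(th),0],[0,0,-1]]
K=lambda a:J(83-38*np.cos(a),-38*np.sin(a))
print(K(0),K(.1))
a=[.08,.35,.65,.95,1.25,1.5]; print([(R.T@(K(x)-K(a[0]))/.8).round(3).tolist() for x in a[1:]])
a=[1.5,1.8,2.1,2.4,2.65,2.85]; print([(R.T@(K(x)-K(a[0]))/.8).round(3).tolist() for x in a[1:]])
E
```

```text
tcp [0.4989 0.0019 0.2708] q [-0.22  0.31  1.69  0.    1.14 -0.  ]
claw 1 n 5 T [0.003, 0.032, 0.059] R [-0.001, -0.0, -0.166] ->  [ 0.524 -0.002  0.224] 17.3
claw 1 n 5 T [-0.014, 0.028, 0.058] R [0.001, -0.0, -0.166] ->  [ 0.549 -0.005  0.177] 47.2
claw 1 n 5 T [-0.026, 0.019, 0.059] R [-0.0, -0.0, -0.165] ->  [ 0.574 -0.008  0.13 ] 77.0
claw 1 n 2 T [-0.0, -0.0, 0.094] R [-0.0, -0.0, -0.0] ->  [ 0.574 -0.008  0.055] 76.9
[44.4057501  -9.99621518  0.        ] [ 43.74778041 -13.73721058   0.        ]
[[-2.719, -12.494, 0.0], [-9.517, -24.957, 0.0], [-19.694, -34.855, 0.0], [-32.341, -41.303, 0.0], [-43.958, -43.616, 0.0]]
[[-14.153, 1.113, 0.0], [-27.345, 6.359, 0.0], [-38.397, 15.27, 0.0], [-45.253, 24.928, 0.0], [-48.878, 33.692, 0.0]]
```

Call:
{"method": "apply_moves", "body": {"claw": [1,1,1,1,1], "travel": [[0.003,0.032,0.059],[0.003,0.032,0.059],[0.003,0.032,0.059],[0.003,0.032,0.059],[0.003,0.032,0.059]], "turn": [[0,0,-0.166],[0,0,-0.166],[0,0,-0.166],[0,0,-0.166],[0,0,-0.166]]}}

```text
t: 2.7
tcp_pos: [0.5238, -0.0003, 0.2234]
tool_rot: [0.59, 0.807, -0.0, -0.001]
force: [0.9, 0.1, 0.0]
finger_gap: 1.001
gripper_force: 0.0
```

Call:
{"method": "apply_moves", "body": {"claw": [1,1,1,1,1], "travel": [[-0.014,0.028,0.058],[-0.014,0.028,0.058],[-0.014,0.028,0.058],[-0.014,0.028,0.058],[-0.014,0.028,0.058]], "turn": [[0,0,-0.166],[0,0,-0.166],[0,0,-0.166],[0,0,-0.166],[0,0,-0.166]]}}

```text
t: 3.12
tcp_pos: [0.549, -0.005, 0.1773]
tool_rot: [0.364, 0.931, 0.0, -0.001]
force: [0.3, 0.6, -0.8]
finger_gap: 1.003
gripper_force: 0.0
```

Call:
{"method": "apply_moves", "body": {"claw": [1,1,1,1,1], "travel": [[-0.026,0.019,0.059],[-0.026,0.019,0.059],[-0.026,0.019,0.059],[-0.026,0.019,0.059],[-0.026,0.019,0.059]], "turn": [[0,0,-0.165],[0,0,-0.165],[0,0,-0.165],[0,0,-0.165],[0,0,-0.165]]}}

```text
t: 3.53
tcp_pos: [0.575, -0.0086, 0.1304]
tool_rot: [0.115, 0.993, 0.0, -0.0]
force: [0.1, 0.1, 0.8]
finger_gap: 0.997
gripper_force: 0.0
```

Call:
{"method": "apply_moves", "body": {"claw": [1,1,1,1], "travel": [[0,0,0.04],[0,0,0.08],[0,0,0.094],[0,0,0.094]], "turn": [[0,0,0],[0,0,0],[0,0,0],[0,0,0]]}}

```text
t: 3.87
tcp_pos: [0.5729, -0.0087, 0.053]
tool_rot: [0.117, 0.993, 0.0, -0.003]
force: [-0.1, 0.3, 0.6]
finger_gap: 1.003
gripper_force: 0.0
```

Call:
{"method": "apply_moves", "body": {"claw": [-1,-1,-1,-1,-1], "travel": [[0,0,0],[0,0,0],[0,0,0],[0,0,0],[0,0,0]], "turn": [[0,0,0],[0,0,0],[0,0,0],[0,0,0],[0,0,0]], "newtons": 25}}

```text
t: 4.28
tcp_pos: [0.5761, -0.0099, 0.0565]
tool_rot: [0.116, 0.993, -0.0, 0.001]
force: [-0.2, 0.0, -0.6]
finger_gap: 0.3
gripper_force: 0.0
```

Call:
{"method": "apply_moves", "body": {"claw": [-1,-1,-1,-1,-1], "travel": [[0,0,0],[0,0,0],[0,0,0],[0,0,0],[0,0,0]], "turn": [[0,0,0],[0,0,0],[0,0,0],[0,0,0],[0,0,0]]}}

```text
t: 4.7
tcp_pos: [0.5757, -0.0099, 0.056]
tool_rot: [0.116, 0.993, -0.0, 0.0]
force: [-0.6, -0.3, 5.7]
finger_gap: 0.123
gripper_force: 24.9
```

Call:
{"method": "apply_moves", "body": {"claw": [-1,-1,-1,-1,-1], "travel": [[-0.003,-0.012,0],[-0.01,-0.025,0],[-0.02,-0.035,0],[-0.032,-0.041,0],[-0.044,-0.044,0]], "turn": [[0,0,0],[0,0,0],[0,0,0],[0,0,0],[0,0,0]]}}

```text
t: 5.12
tcp_pos: [0.5994, -0.0505, 0.0555]
tool_rot: [0.117, 0.993, 0.002, -0.003]
force: [-4.4, 8.3, 6.2]
finger_gap: 0.124
gripper_force: 25.5
```

Call:
{"method": "apply_moves", "body": {"claw": [-1,-1,-1,-1,-1], "travel": [[-0.014,0.001,0],[-0.027,0.006,0],[-0.038,0.015,0],[-0.045,0.025,0],[-0.049,0.034,0]], "turn": [[0,0,0],[0,0,0],[0,0,0],[0,0,0],[0,0,0]]}}

```text
t: 5.53
tcp_pos: [0.6502, -0.0397, 0.0561]
tool_rot: [0.115, 0.993, -0.004, 0.005]
force: [5.2, -12.6, -3.5]
finger_gap: 0.125
gripper_force: 24.3
```

Call:
{"method": "apply_moves", "body": {"claw": [0.5,0.5,0.5,0.5,0.5], "travel": [[0,0,0],[0,0,0],[0,0,0],[0,0,0],[0,0,0]], "turn": [[0,0,0],[0,0,0],[0,0,0],[0,0,0],[0,0,0]]}}

```text
t: 5.95
tcp_pos: [0.6452, -0.0344, 0.055]
tool_rot: [0.116, 0.993, 0.0, -0.001]
force: [-0.3, 0.2, -0.0]
finger_gap: 0.749
gripper_force: 0.0
```

Call:
{"method": "apply_moves", "body": {"claw": [0.5,0.5,0.5,0.5,0.5], "travel": [[0,0,-0.02],[0,0,-0.06],[0,0,-0.1],[0,0,-0.12],[0,0,-0.12]], "turn": [[0,0,0],[0,0,0],[0,0,0],[0,0,0],[0,0,0]]}}

```text
t: 6.37
tcp_pos: [0.6487, -0.0351, 0.1561]
tool_rot: [0.116, 0.993, -0.0, 0.005]
force: [0.5, -1.1, 0.3]
finger_gap: 0.747
gripper_force: 0.0
```

```bash
python3 - <<'E'
from h import *
s=snap("top","top1"); P=cloud(s); 
H=J(0,0)
plan([(J(0,0,.16),YJ,1),(J(0,0,.045),None,1)])
st=manip.sense(); print(st['finger_gap'])
cv2.imwrite("pics/o2.png",ortho(s,.42,.7,-.15,.15,.045,1500))
E
```

```text
tcp [ 0.6471 -0.0348  0.1537] q [-0.23  0.65  1.44  0.    1.05 -1.56]
claw 1 n 5 T [0.051, 0.005, -0.003] R [0.0, 0.001, 0.166] ->  [ 0.608 -0.022  0.156] 46.8
claw 1 n 5 T [0.046, -0.022, -0.003] R [0.001, 0.0, 0.165] ->  [ 0.57  -0.009  0.158] 17.0
claw 1 n 5 T [0.03, -0.041, -0.002] R [-0.0, 0.0, 0.166] ->  [0.531 0.004 0.16 ] -12.8
claw 1 n 4 T [0.0, 0.0, 0.144] R [-0.0, 0.0, 0.0] ->  [0.531 0.004 0.045] -12.8
0.7452902447960671
```

View pics/o2.png

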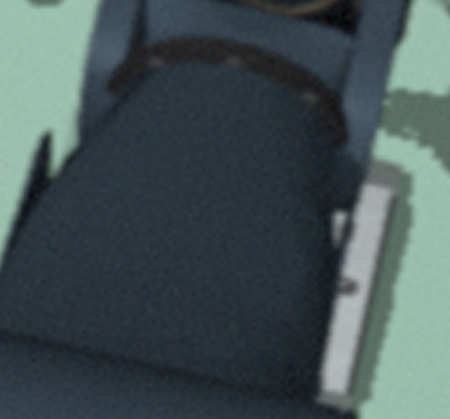

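The arm hides the latch in this view; only the jig's right end is visible. The grip held through the whole arc, so the latch should be open. Next I grasp the handle.

Call:
{"method": "apply_moves", "body": {"claw": [0.5,0.5,0.5,0.5,0.5], "travel": [[0.051,0.005,-0.003],[0.051,0.005,-0.003],[0.051,0.005,-0.003],[0.051,0.005,-0.003],[0.051,0.005,-0.003]], "turn": [[0,0,0.166],[0,0,0.166],[0,0,0.166],[0,0,0.166],[0,0,0.166]]}}

```text
t: 6.83
tcp_pos: [0.6055, -0.0209, 0.1519]
tool_rot: [0.37, 0.929, -0.0, -0.002]
force: [0.6, 0.0, -0.6]
finger_gap: 0.747
gripper_force: 0.0
```

Call:
{"method": "apply_moves", "body": {"claw": [0.3,0.3,0.3,0.3,0.3], "travel": [[0.046,-0.022,-0.003],[0.046,-0.022,-0.003],[0.046,-0.022,-0.003],[0.046,-0.022,-0.003],[0.046,-0.022,-0.003]], "turn": [[0,0,0.165],[0,0,0.165],[0,0,0.165],[0,0,0.165],[0,0,0.165]]}}

```text
t: 7.25
tcp_pos: [0.5673, -0.0088, 0.155]
tool_rot: [0.595, 0.804, -0.001, -0.001]
force: [0.5, 0.4, -0.4]
finger_gap: 0.651
gripper_force: 0.0
```

Call:
{"method": "apply_moves", "body": {"claw": [0.3,0.3,0.3,0.3,0.3], "travel": [[0.03,-0.041,-0.002],[0.03,-0.041,-0.002],[0.03,-0.041,-0.002],[0.03,-0.041,-0.002],[0.03,-0.041,-0.002]], "turn": [[0,0,0.166],[0,0,0.166],[0,0,0.166],[0,0,0.166],[0,0,0.166]]}}

```text
t: 7.67
tcp_pos: [0.5293, 0.0044, 0.157]
tool_rot: [0.781, 0.624, -0.0, -0.001]
force: [-0.3, 0.2, 0.2]
finger_gap: 0.649
gripper_force: 0.0
```

Call:
{"method": "apply_moves", "body": {"claw": [0.3,0.3,0.3,0.3,0.3], "travel": [[0,0,0.04],[0,0,0.08],[0,0,0.1],[0,0,0.1],[0,0,0.1]], "turn": [[0,0,0],[0,0,0],[0,0,0],[0,0,0],[0,0,0]]}}

```text
t: 8.08
tcp_pos: [0.5293, 0.0044, 0.0767]
tool_rot: [0.781, 0.625, -0.001, -0.001]
force: [0.3, -0.7, 1.0]
finger_gap: 0.648
gripper_force: 0.0
```

```bash
python3 - <<'E'
from h import *
s=snap("wrist","w2"); P=cloud(s,True); z=P[...,2]
m=((z>.067)&(z<.0735)&(abs(P[...,0]-.53)<.2)&(abs(P[...,1])<.15)).astype(np.uint8)
nl,l,st,c=cv2.connectedComponentsWithStats(m)
for i in range(1,nl):
    if st[i,4]>50:
        q=P[l==i]; r=cv2.minAreaRect((q[:,:2]*1000).astype(np.float32)); print(i,st[i,4],np.round(r[0],1),np.round(r[1],1),round(r[2],2),np.median(q[:,2]).round(4))
plan([(J(0,0,.046),YJ,1)],4)
E
```

```text
1 2050 [531.3   4.3] [59.6 12.2] 76.73 0.0708
2 245 [642.2 -35.8] [10.9 11.9] 70.43 0.072
3 160 [ 714.3 -144.2] [30.8  5.8] 12.78 0.0703
tcp [0.5302 0.0042 0.0778] q [-0.2   0.64  1.8   0.    0.71  0.02]
claw 1 n 1 T [0.0001, 0.001, 0.0397] R [-0.0, -0.0, 0.0009] ->  [0.531 0.004 0.046] -12.8
```

View pics/w2.png

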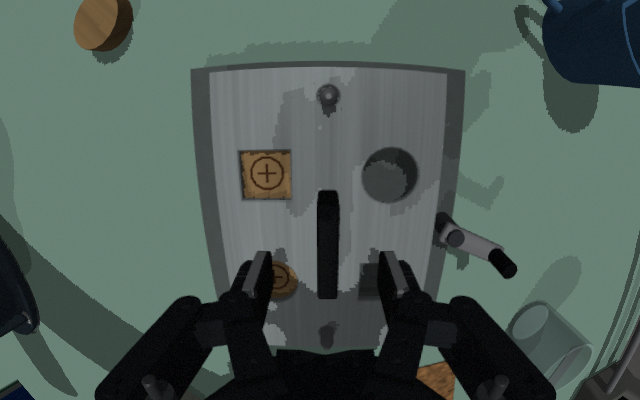

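The latch points well away, with its knob at pixel (503,263). The handle, at column 328, lies midway between the fingers. I descend and grip it.

Call:
{"method": "apply_moves", "body": {"claw": [0.3,0.3,0.3], "travel": [[0,0.001,0.02],[0,0.001,0.039],[0,0.001,0.039]], "turn": [[0,0,0.001],[0,0,0.001],[0,0,0.001]]}}

```text
t: 8.38
tcp_pos: [0.5305, 0.0041, 0.0462]
tool_rot: [0.782, 0.623, -0.0, -0.0]
force: [0.7, -0.6, 0.3]
finger_gap: 0.649
gripper_force: 0.0
```

Call:
{"method": "apply_moves", "body": {"claw": [-1,-1,-1,-1,-1], "travel": [[0,0,0],[0,0,0],[0,0,0],[0,0,0],[0,0,0]], "turn": [[0,0,0],[0,0,0],[0,0,0],[0,0,0],[0,0,0]], "newtons": 60}}

```text
t: 8.8
tcp_pos: [0.5315, 0.004, 0.0479]
tool_rot: [0.782, 0.623, 0.001, 0.001]
force: [0.2, -0.6, 6.1]
finger_gap: 0.125
gripper_force: 60.3
```

Call:
{"method": "apply_moves", "body": {"claw": [-1,-1,-1,-1,-1], "travel": [[0,0,0],[0,0,0],[0,0,0],[0,0,0],[0,0,0]], "turn": [[0,0,0],[0,0,0],[0,0,0],[0,0,0],[0,0,0]]}}

```text
t: 9.22
tcp_pos: [0.5315, 0.004, 0.0479]
tool_rot: [0.782, 0.623, 0.001, 0.001]
force: [-0.6, 0.3, 6.7]
finger_gap: 0.127
gripper_force: 60.3
```

```bash
python3 - <<'E'
from h import *
st=manip.sense(); print(st)
plan([(J(0,0,.15),YJ,-1)],4)
E
```

```text
{'t': 9.2167, 'q': array([-2.02876425e-01,  6.93114773e-01,  1.80586461e+00, -7.56355283e-05,
        6.40298707e-01,  2.35721246e-02]), 'qd': array([-0.00165136,  0.00190752,  0.0012033 , -0.00273119, -0.00057956,
        0.00021664]), 'tau': array([-7.71455700e-02, -3.84268749e+01, -7.53109306e+00,  3.18417500e-02,
       -2.40236856e-01,  3.82348406e-02]), 'tcp_pos': array([0.53148449, 0.0039807 , 0.04787798]), 'tool_rot': array([7.82450468e-01, 6.22711751e-01, 7.24399180e-04, 9.02804500e-04]), 'force': array([-0.58781921,  0.26234467,  6.69242496]), 'ft_torque': array([0.05411946, 0.13762787, 0.02919768]), 'gripper_force': 60.28291940689087, 'finger_gap': 0.12671612275710112}
tcp [0.5315 0.004  0.0479] q [-0.2   0.69  1.81 -0.    0.64  0.02]
claw -1 n 3 T [0.0, -0.0003, -0.1277] R [0.0007, -0.0, -0.0007] ->  [0.531 0.004 0.15 ] -12.8
```

Call:
{"method": "apply_moves", "body": {"claw": [-1,-1,-1,-1,-1], "travel": [[0,0,-0.02],[0,0,-0.05],[0,0,-0.08],[0,0,-0.1],[0,0,-0.1]], "turn": [[0,0,0],[0,0,0],[0,0,0],[0,0,0],[0,0,0]]}}

```text
t: 9.63
tcp_pos: [0.5328, 0.0038, 0.1297]
tool_rot: [0.782, 0.623, 0.002, 0.003]
force: [0.0, -0.6, -2.4]
finger_gap: 0.129
gripper_force: 59.3
```

```bash
python3 - <<'E'
from h import *
st=manip.sense(); print(st['force'],st['gripper_force'],st['finger_gap'])
plan([([.512,-.285,.13],-90,-1),([.512,-.285,.06],-90,-1),([.512,-.285,.018],-90,-1)],3)
E
```

```text
[ 0.01629312 -0.58401994 -2.36845127] 59.29905831813812 0.1294355097367337
tcp [0.5328 0.0038 0.1297] q [-0.2   0.55  1.76  0.    0.82  0.02]
claw -1 n 4 T [-0.119, 0.019, -0.0] R [0.002, -0.001, 0.143] ->  [ 0.526 -0.092  0.13 ] -38.7
claw -1 n 4 T [-0.1, 0.068, -0.0] R [0.0, 0.0, 0.142] ->  [ 0.519 -0.189  0.13 ] -64.3
claw -1 n 4 T [-0.06, 0.105, 0.0] R [0.0, 0.0, 0.143] ->  [ 0.512 -0.285  0.13 ] -90.0
claw -1 n 2 T [0.0, -0.0, 0.088] R [0.0, 0.0, -0.0] ->  [ 0.512 -0.285  0.06 ] -90.0
claw -1 n 2 T [0.0, -0.001, 0.052] R [0.0, 0.0, -0.0] ->  [ 0.512 -0.285  0.018] -90.0
```

Call:
{"method": "apply_moves", "body": {"claw": [-1,-1,-1,-1,-1], "travel": [[-0.03,0.005,0],[-0.06,0.01,0],[-0.09,0.014,0],[-0.119,0.019,0],[-0.119,0.019,0]], "turn": [[0,0,0.036],[0,0,0.07],[0,0,0.107],[0,0,0.143],[0,0,0.143]]}}

```text
t: 10.05
tcp_pos: [0.5241, -0.0959, 0.1255]
tool_rot: [0.903, 0.43, -0.0, 0.001]
force: [0.8, 0.0, -2.8]
finger_gap: 0.123
gripper_force: 59.2
```

Call:
{"method": "apply_moves", "body": {"claw": [-1,-1,-1,-1,-1], "travel": [[-0.1,0.068,0],[-0.1,0.068,0],[-0.1,0.068,0],[-0.1,0.068,0],[-0.1,0.068,0]], "turn": [[0,0,0.142],[0,0,0.142],[0,0,0.142],[0,0,0.142],[0,0,0.142]]}}

```text
t: 10.47
tcp_pos: [0.5156, -0.1892, 0.1253]
tool_rot: [0.975, 0.221, -0.001, -0.001]
force: [-0.4, 0.7, -3.1]
finger_gap: 0.127
gripper_force: 59.3
```

Call:
{"method": "apply_moves", "body": {"claw": [-1,-1,-1,-1,-1], "travel": [[-0.015,0.026,0],[-0.03,0.052,0],[-0.045,0.08,0],[-0.06,0.105,0],[-0.06,0.105,0]], "turn": [[0,0,0.036],[0,0,0.07],[0,0,0.107],[0,0,0.143],[0,0,0.143]]}}

```text
t: 10.88
tcp_pos: [0.5102, -0.2888, 0.1259]
tool_rot: [1.0, -0.001, 0.001, 0.002]
force: [0.9, 0.6, -2.2]
finger_gap: 0.126
gripper_force: 59.4
```

Call:
{"method": "apply_moves", "body": {"claw": [-1,-1,-1,-1,-1], "travel": [[0,0,0.02],[0,0,0.05],[0,0,0.08],[0,0,0.1],[0,0,0.1]], "turn": [[0,0,0],[0,0,0],[0,0,0],[0,0,0],[0,0,0]]}}

```text
t: 11.3
tcp_pos: [0.507, -0.2813, 0.0425]
tool_rot: [1.0, 0.002, -0.004, -0.003]
force: [-0.5, 0.1, -2.5]
finger_gap: 0.129
gripper_force: 59.2
```

```bash
python3 - <<'E'
from h import *
st=manip.sense(); print(st['force'],st['gripper_force'],st['finger_gap'])
s=snap("wrist","w3")
plan([([.512,-.285,.017],-90,-1)],4)
P=cloud(s,True); z=P[...,2]; p=P[(abs(P[...,0]-.512)<.13)&(abs(P[...,1]+.285)<.11)&(z<.09)]
print(np.histogram(p[:,2],bins=np.arange(-.005,.09,.005)))
E
```

```text
[-0.48622648  0.06696047 -2.45419671] 59.21044886112213 0.1286933204732247
tcp [ 0.508  -0.2823  0.0442] q [-0.7   0.74  1.67  0.    0.74  0.87]
claw -1 n 1 T [0.0051, 0.0036, 0.034] R [-0.0014, 0.0016, 0.0009] ->  [ 0.512 -0.285  0.017] -90.0
(array([ 9974, 26933,    25,     0,     0,     0,    17, 21131, 27885,
          77,   208,   328,   380,  1137,  2134,   335,   564,   399]), array([-0.005,  0.   ,  0.005,  0.01 ,  0.015,  0.02 ,  0.025,  0.03 ,
        0.035,  0.04 ,  0.045,  0.05 ,  0.055,  0.06 ,  0.065,  0.07 ,
        0.075,  0.08 ,  0.085]))
```

View pics/w3.png

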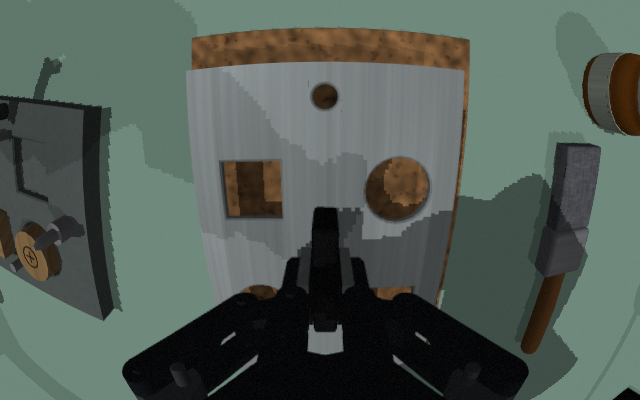

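The template hangs level over the mat, held by its handle at column 325. I lower it and let go.

Call:
{"method": "apply_moves", "body": {"claw": [-1,-1,-1,-1,-1], "travel": [[0.002,0.002,0.015],[0.005,0.004,0.028],[0.005,0.004,0.036],[0.005,0.004,0.036],[0.005,0.004,0.036]], "turn": [[0,0,0.001],[0,0,0.001],[0,0,0.001],[0,0,0.001],[0,0,0.001]]}}

```text
t: 11.77
tcp_pos: [0.5135, -0.288, 0.0174]
tool_rot: [1.0, -0.002, -0.0, -0.0]
force: [0.6, 0.7, -2.3]
finger_gap: 0.127
gripper_force: 59.4
```

Call:
{"method": "apply_moves", "body": {"claw": [-1,-1,-1], "travel": [[0,0,0],[0,0,0],[0,0,0]], "turn": [[0,0,0],[0,0,0],[0,0,0]]}}

```text
t: 12.02
tcp_pos: [0.5139, -0.2885, 0.0183]
tool_rot: [1.0, -0.002, 0.0, 0.0]
force: [0.5, -0.2, -2.6]
finger_gap: 0.126
gripper_force: 59.4
```

```bash
python3 - <<'E'
from h import *
st=manip.sense(); print(st['force'],st['tcp_pos'],st['tool_rot'].round(4))
plan([([.512,-.285,.0155],-90,-1)],4)
E
```

```text
[ 0.48241868 -0.16057253 -2.61637049] [ 0.51386101 -0.28846646  0.01826938] [ 1.0e+00 -1.9e-03  4.0e-04  3.0e-04]
tcp [ 0.5139 -0.2885  0.0183] q [-0.7   0.79  1.66 -0.    0.69  0.87]
claw -1 n 1 T [-0.0023, -0.0043, 0.0035] R [0.0002, -0.0002, -0.0012] ->  [ 0.512 -0.285  0.016] -90.0
```

Call:
{"method": "apply_moves", "body": {"claw": [-1,-1,-1,-1,-1], "travel": [[-0.002,-0.004,0.002],[-0.002,-0.004,0.004],[-0.002,-0.004,0.0045],[-0.002,-0.004,0.0045],[-0.002,-0.004,0.0045]], "turn": [[0,0,0],[0,0,0],[0,0,0],[0,0,0],[0,0,0]]}}

```text
t: 12.43
tcp_pos: [0.5117, -0.2844, 0.0149]
tool_rot: [1.0, -0.002, -0.0, -0.0]
force: [-1.8, 2.3, 5.1]
finger_gap: 0.124
gripper_force: 60.5
```

Call:
{"method": "apply_moves", "body": {"claw": [-1,-1,-0.6,-0.3,-0.3], "travel": [[0,0,0],[0,0,0],[0,0,0],[0,0,0],[0,0,0]], "turn": [[0,0,0],[0,0,0],[0,0,0],[0,0,0],[0,0,0]]}}

```text
t: 12.85
tcp_pos: [0.5124, -0.2853, 0.0142]
tool_rot: [1.0, -0.002, 0.0, 0.0]
force: [-0.4, 0.6, -0.2]
finger_gap: 0.352
gripper_force: 0.0
```

Call:
{"method": "apply_moves", "body": {"claw": [0.3,0.3,0.3,0.3,0.3], "travel": [[0,0,0],[0,0,-0.02],[0,0,-0.06],[0,0,-0.1],[0,0,-0.14]], "turn": [[0,0,0],[0,0,0],[0,0,0],[0,0,0],[0,0,0]]}}

```text
t: 13.27
tcp_pos: [0.5117, -0.2848, 0.1267]
tool_rot: [1.0, -0.002, -0.001, -0.0]
force: [0.4, -1.0, -0.1]
finger_gap: 0.65
gripper_force: 0.0
```

```bash
python3 - <<'E'
from h import *
s=snap("wrist","w4"); P=cloud(s,True); z=P[...,2]
m=((z>.0055)&(z<.0105)&(abs(P[...,0]-.512)<.13)&(abs(P[...,1]+.285)<.12)).astype(np.uint8)
nl,l,st,c=cv2.connectedComponentsWithStats(m); q=P[l==1+st[1:,4].argmax()]
print(cv2.minAreaRect((q[:,:2]*1000).astype(np.float32)),np.median(q[:,2]),q[:,2].std())
# done blocks then next target
print("ds",J(-.038,.038),"dr",J(-.038,-.038))
plan([(J(-.038,-.038,.12),YJ,1),(J(-.038,-.038,.06),YJ,1)])
E
```

```text
((511.31256103515625, -284.7156982421875), (141.2812042236328, 205.7344512939453), 89.89628601074219) 0.007960823448139198 0.0006928737991132414
ds [0.50239492 0.0495945  0.        ] dr [ 0.4855055  -0.02450508  0.        ]
tcp [ 0.5152 -0.2874  0.1334] q [-0.7   0.6   1.62 -0.    0.91  0.88]
claw 1 n 4 T [-0.013, -0.11, 0.005] R [0.003, -0.002, -0.143] ->  [ 0.505 -0.2    0.129] -64.4
claw 1 n 4 T [0.036, -0.104, 0.005] R [-0.0, -0.0, -0.143] ->  [ 0.495 -0.112  0.124] -38.6
claw 1 n 4 T [0.078, -0.078, 0.006] R [0.0, -0.0, -0.144] ->  [ 0.486 -0.025  0.12 ] -12.8
claw 1 n 2 T [-0.0, 0.0, 0.075] R [0.0, -0.0, 0.0] ->  [ 0.486 -0.025  0.06 ] -12.8
```

Call:
{"method": "apply_moves", "body": {"claw": [1,1,1,1,1], "travel": [[-0.013,-0.11,0.005],[-0.013,-0.11,0.005],[-0.013,-0.11,0.005],[-0.013,-0.11,0.005],[-0.013,-0.11,0.005]], "turn": [[0,0,-0.143],[0,0,-0.143],[0,0,-0.143],[0,0,-0.143],[0,0,-0.143]]}}

```text
t: 13.73
tcp_pos: [0.5019, -0.1959, 0.1221]
tool_rot: [0.975, 0.222, -0.0, 0.0]
force: [0.7, 0.3, 0.3]
finger_gap: 0.998
gripper_force: 0.0
```

Call:
{"method": "apply_moves", "body": {"claw": [1,1,1,1,1], "travel": [[0.036,-0.104,0.005],[0.036,-0.104,0.005],[0.036,-0.104,0.005],[0.036,-0.104,0.005],[0.036,-0.104,0.005]], "turn": [[0,0,-0.143],[0,0,-0.143],[0,0,-0.143],[0,0,-0.143],[0,0,-0.143]]}}

```text
t: 14.15
tcp_pos: [0.4924, -0.1091, 0.118]
tool_rot: [0.902, 0.433, 0.0, 0.0]
force: [-0.3, -0.6, 0.1]
finger_gap: 0.997
gripper_force: 0.0
```

Call:
{"method": "apply_moves", "body": {"claw": [1,1,1,1,1], "travel": [[0.078,-0.078,0.006],[0.078,-0.078,0.006],[0.078,-0.078,0.006],[0.078,-0.078,0.006],[0.078,-0.078,0.006]], "turn": [[0,0,-0.144],[0,0,-0.144],[0,0,-0.144],[0,0,-0.144],[0,0,-0.144]]}}

```text
t: 14.57
tcp_pos: [0.483, -0.0217, 0.1133]
tool_rot: [0.782, 0.623, 0.0, 0.0]
force: [0.1, -0.2, 0.8]
finger_gap: 1.001
gripper_force: 0.0
```

Call:
{"method": "apply_moves", "body": {"claw": [1,1,1,1,1], "travel": [[0,0,0],[0,0,0],[0,0,0],[0,0,0],[0,0,0]], "turn": [[0,0,0],[0,0,0],[0,0,0],[0,0,0],[0,0,0]]}}

```text
t: 14.98
tcp_pos: [0.4826, -0.0223, 0.1133]
tool_rot: [0.782, 0.623, 0.0, 0.0]
force: [-0.2, 0.3, -0.3]
finger_gap: 0.999
gripper_force: 0.0
```

```bash
cat >> h.py <<'E'
def wood(s,fish=True,zr=(.015,.045)):
    """brown blobs with top plane in zr: centre, size, angle, z"""
    P=cloud(s,fish); hsv=cv2.cvtColor(s["pixels"],cv2.COLOR_RGB2HSV); z=P[...,2]
    m=cv2.inRange(hsv,(5,70,40),(22,255,255))&(255*((z>zr[0])&(z<zr[1]))).astype(np.uint8)
    m=cv2.morphologyEx(m,cv2.MORPH_CLOSE,np.ones((5,5)))
    nl,l,st,c=cv2.connectedComponentsWithStats(m)
    for i in range(1,nl):
        if st[i,4]>100:
            q=P[l==i]; zt=np.percentile(q[:,2],80); q=q[abs(q[:,2]-zt)<.0025]
            r=cv2.minAreaRect((q[:,:2]*1000).astype(np.float32)); cc,rad=cv2.minEnclosingCircle((q[:,:2]*1000).astype(np.float32))
            print("wood px",c[i].round(0),st[i,4],"rect",np.round(r[0],1),np.round(r[1],1),round(r[2],1),"circ",np.round(cc,1),round(rad,1),"z",round(zt,4))
E
python3 - <<'E'
from h import *
s=snap("wrist","w5"); wood(s)
P=cloud(s,True); z=P[...,2]
m=((z>.017)&(z<.0235)&(abs(P[...,0]-.531)<.14)&(abs(P[...,1])<.15)).astype(np.uint8)
nl,l,st,c=cv2.connectedComponentsWithStats(m); q=P[l==1+st[1:,4].argmax()]
print(cv2.minAreaRect((q[:,:2]*1000).astype(np.float32)))
plan([(J(-.038,-.038,.018),YJ,1)],3)
E
```

```text
wood px [156.   2.] 151 rect [382.9 181.1] [ 5.  26.5] 64.2 circ [383.9 183.3] 13.2 z 0.0222
wood px [329. 111.] 3803 rect [502.4  49.4] [44.3 44. ] 76.9 circ [502.5  49.2] 30.3 z 0.0346
wood px [329. 207.] 3322 rect [485.6 -24.1] [48.5 49. ] 77.3 circ [485.6 -24.3] 25.0 z 0.0345
((531.081787109375, 3.9236679077148438), (216.97265625, 185.4729461669922), 77.17952728271484)
tcp [ 0.4825 -0.0221  0.1133] q [-0.28  0.53  1.89  0.    0.72 -0.05]
claw 1 n 3 T [-0.002, 0.004, 0.119] R [0.0, -0.0, -0.0] ->  [ 0.486 -0.025  0.018] -12.8
```

View pics/w5.png

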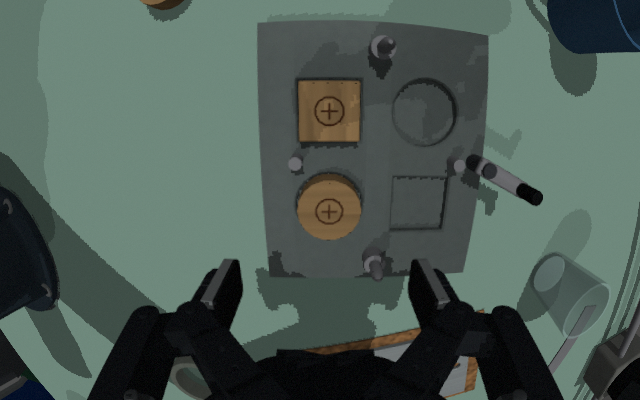

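The finished square is at pixel (329,111) and the finished disc at (329,207). The free pockets are at (424,112) and (418,203). I grasp the disc first.

Call:
{"method": "apply_moves", "body": {"claw": [1,1,1,1,1], "travel": [[-0.002,0.004,0.04],[-0.002,0.004,0.08],[-0.002,0.004,0.11],[-0.002,0.004,0.119],[-0.002,0.004,0.119]], "turn": [[0,0,0],[0,0,0],[0,0,0],[0,0,0],[0,0,0]]}}

```text
t: 15.45
tcp_pos: [0.484, -0.0238, 0.0165]
tool_rot: [0.782, 0.624, -0.001, -0.002]
force: [0.5, -0.1, 1.1]
finger_gap: 1.0
gripper_force: 0.0
```

Call:
{"method": "apply_moves", "body": {"claw": [-1,-1,-1,-1,-1], "travel": [[0,0,0],[0,0,0],[0,0,0],[0,0,0],[0,0,0]], "turn": [[0,0,0],[0,0,0],[0,0,0],[0,0,0],[0,0,0]], "newtons": 40}}

```text
t: 15.87
tcp_pos: [0.4862, -0.0242, 0.0199]
tool_rot: [0.782, 0.624, 0.001, 0.001]
force: [-0.7, 0.7, 5.3]
finger_gap: 0.564
gripper_force: 40.5
```

Call:
{"method": "apply_moves", "body": {"claw": [-1,-1,-1,-1,-1], "travel": [[0,0,0],[0,0,-0.02],[0,0,-0.06],[0,0,-0.1],[0,0,-0.1]], "turn": [[0,0,0],[0,0,0],[0,0,0],[0,0,0],[0,0,0]]}}

```text
t: 16.28
tcp_pos: [0.4887, -0.0248, 0.1036]
tool_rot: [0.781, 0.624, 0.003, 0.005]
force: [0.7, -0.8, 0.3]
finger_gap: 0.566
gripper_force: 41.4
```

```bash
cat >> h.py <<'E'
TR=np.array([.592,.270,0]); YT=2.6
E
python3 - <<'E'
from h import *
tz=lambda x,y,z:J(x,y,z,TR,YT)
plan([(tz(0,-.032,.1),YT,-1),(tz(0,-.032,.012),YT,-1)],3)
E
```

```text
tcp [ 0.4887 -0.0248  0.1036] q [-0.28  0.55  1.89  0.    0.68 -0.06]
claw -1 n 4 T [0.175, 0.027, 0.002] R [0.004, 0.0, -0.043] ->  [0.541 0.107 0.102] -5.1
claw -1 n 4 T [0.169, 0.051, 0.002] R [-0.0, 0.0, -0.043] ->  [0.593 0.238 0.1  ] 2.6
claw -1 n 3 T [0.0, 0.0, 0.11] R [-0.0, 0.0, 0.0] ->  [0.593 0.238 0.012] 2.6
```

Call:
{"method": "apply_moves", "body": {"claw": [-1,-1,-1,-1,-1], "travel": [[0.175,0.027,0.002],[0.175,0.027,0.002],[0.175,0.027,0.002],[0.175,0.027,0.002],[0.175,0.027,0.002]], "turn": [[0,0,-0.043],[0,0,-0.043],[0,0,-0.043],[0,0,-0.043],[0,0,-0.043]]}}

```text
t: 16.7
tcp_pos: [0.5392, 0.1113, 0.0973]
tool_rot: [0.736, 0.677, 0.002, 0.001]
force: [-0.6, -0.7, 0.1]
finger_gap: 0.559
gripper_force: 43.8
```

Call:
{"method": "apply_moves", "body": {"claw": [-1,-1,-1,-1,-1], "travel": [[0.169,0.051,0.002],[0.169,0.051,0.002],[0.169,0.051,0.002],[0.169,0.051,0.002],[0.169,0.051,0.002]], "turn": [[0,0,-0.043],[0,0,-0.043],[0,0,-0.043],[0,0,-0.043],[0,0,-0.043]]}}

```text
t: 17.12
tcp_pos: [0.5914, 0.2418, 0.0953]
tool_rot: [0.689, 0.725, 0.002, 0.001]
force: [-0.2, -0.7, 0.5]
finger_gap: 0.56
gripper_force: 43.9
```

Call:
{"method": "apply_moves", "body": {"claw": [-1,-1,-1,-1,-1], "travel": [[0,0,0.02],[0,0,0.05],[0,0,0.07],[0,0,0.07],[0,0,0.07]], "turn": [[0,0,0],[0,0,0],[0,0,0],[0,0,0],[0,0,0]]}}

```text
t: 17.53
tcp_pos: [0.5886, 0.237, 0.0382]
tool_rot: [0.691, 0.723, -0.002, -0.001]
force: [-0.3, 0.6, -1.1]
finger_gap: 0.564
gripper_force: 43.9
```

```bash
python3 - <<'E'
from h import *
st=manip.sense(); print(st["gripper_force"],st["finger_gap"])
tz=lambda x,y,z:J(x,y,z,TR,YT)
s=snap("wrist","w6"); P=cloud(s,True); z=P[...,2]
m=((abs(P[...,0]-.592)<.1)&(abs(P[...,1]-.27)<.12)&(z>.017)&(z<.0245)).astype(np.uint8)
q=P[m>0]; print(cv2.minAreaRect((q[:,:2]*1000).astype(np.float32)),len(q))
plan([(tz(0,-.032,.0125),YT,-1)],3)
E
```

```text
43.90397071838379 0.5642859211001597
((592.7616577148438, 269.91778564453125), (128.45582580566406, 157.64447021484375), 2.5614235401153564) 6303
tcp [0.5898 0.2375 0.0393] q [ 0.21  0.79  1.53 -0.    0.82  0.16]
claw -1 n 1 T [0.0, 0.005, 0.034] R [-0.0, 0.0, -0.0] ->  [0.593 0.238 0.012] 2.6
```

View pics/w6.png

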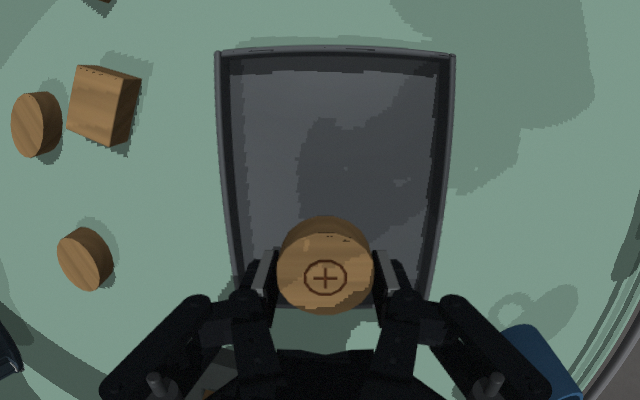

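The disc hangs level over the near half of the tray. I lower it and release.

Call:
{"method": "apply_moves", "body": {"claw": [-1,-1,-1,-1,-1], "travel": [[0,0.004,0.016],[0,0.004,0.03],[0,0.004,0.034],[0,0.004,0.034],[0,0.004,0.034]], "turn": [[0,0,0],[0,0,0],[0,0,0],[0,0,0],[0,0,0]]}}

```text
t: 18.0
tcp_pos: [0.5936, 0.2385, 0.012]
tool_rot: [0.69, 0.723, 0.0, 0.0]
force: [0.1, -1.7, 3.0]
finger_gap: 0.565
gripper_force: 44.3
```

Call:
{"method": "apply_moves", "body": {"claw": [0.5,0.5,0.5,0.5,0.5], "travel": [[0,0,0],[0,0,0],[0,0,0],[0,0,0],[0,0,0]], "turn": [[0,0,0],[0,0,0],[0,0,0],[0,0,0],[0,0,0]]}}

```text
t: 18.42
tcp_pos: [0.5929, 0.239, 0.0115]
tool_rot: [0.69, 0.723, -0.0, -0.0]
force: [-0.9, 0.0, -0.5]
finger_gap: 0.747
gripper_force: 0.0
```

Call:
{"method": "apply_moves", "body": {"claw": [0.5,0.5,0.5,0.5,1], "travel": [[0,0,-0.02],[0,0,-0.06],[0,0,-0.1],[0,0,-0.12],[0,0,-0.12]], "turn": [[0,0,0],[0,0,0],[0,0,0],[0,0,0],[0,0,0]]}}

```text
t: 18.83
tcp_pos: [0.5962, 0.2398, 0.1123]
tool_rot: [0.69, 0.723, 0.004, 0.003]
force: [0.7, -0.4, 0.0]
finger_gap: 0.871
gripper_force: 0.0
```

```bash
python3 - <<'E'
from h import *
s=snap("wrist","w7"); wood(s)
A=[.5024,.0493]
plan([(A+[.1],YJ,1),(A+[.018],YJ,1)],3)
E
```

```text
wood px [135.   7.] 548 rect [422.  406.5] [18.3 47.5] 77.7 circ [423.8 414.6] 23.8 z 0.0225
wood px [143. 102.] 2321 rect [439.7 322.5] [44.1 45. ] 70.2 circ [439.7 322.3] 30.2 z 0.0226
wood px [ 80. 117.] 1558 rect [361.6 314.9] [48.6 50. ] 76.5 circ [361.  314.5] 25.5 z 0.0226
wood px [320. 205.] 3015 rect [593.9 238.1] [48.5 49. ] 1.7 circ [593.9 238.2] 25.1 z 0.0265
wood px [118. 229.] 1475 rect [392.9 203.1] [49.5 48.6] 7.5 circ [392.6 202.3] 25.5 z 0.0226
tcp [0.5947 0.2394 0.1101] q [0.21 0.69 1.49 0.   0.95 0.16]
claw 1 n 3 T [-0.116, -0.063, 0.006] R [0.002, -0.0, 0.043] ->  [0.549 0.144 0.105] -5.1
claw 1 n 3 T [-0.123, -0.047, 0.006] R [-0.0, -0.0, 0.043] ->  [0.502 0.049 0.1  ] -12.8
claw 1 n 3 T [-0.001, 0.0, 0.103] R [-0.0, -0.0, 0.0] ->  [0.502 0.049 0.018] -12.8
```

Call:
{"method": "apply_moves", "body": {"claw": [1,1,1,1,1], "travel": [[-0.116,-0.063,0.006],[-0.116,-0.063,0.006],[-0.116,-0.063,0.006],[-0.116,-0.063,0.006],[-0.116,-0.063,0.006]], "turn": [[0,0,0.043],[0,0,0.043],[0,0,0.043],[0,0,0.043],[0,0,0.043]]}}

```text
t: 19.3
tcp_pos: [0.5457, 0.1429, 0.1016]
tool_rot: [0.739, 0.674, -0.001, -0.001]
force: [0.6, 1.4, -0.1]
finger_gap: 1.002
gripper_force: 0.0
```

Call:
{"method": "apply_moves", "body": {"claw": [1,1,1,1,1], "travel": [[-0.123,-0.047,0.006],[-0.123,-0.047,0.006],[-0.123,-0.047,0.006],[-0.123,-0.047,0.006],[-0.123,-0.047,0.006]], "turn": [[0,0,0.043],[0,0,0.043],[0,0,0.043],[0,0,0.043],[0,0,0.043]]}}

```text
t: 19.72
tcp_pos: [0.5014, 0.0491, 0.0976]
tool_rot: [0.782, 0.623, 0.0, -0.0]
force: [0.5, -0.3, -0.4]
finger_gap: 1.002
gripper_force: 0.0
```

```bash
python3 - <<'E'
from h import *
plan([([.5024,.0493,.018],YJ,1)],3)
E
```

```text
tcp [0.5014 0.0491 0.0976] q [-0.12  0.58  1.85  0.    0.71  0.1 ]
claw 1 n 3 T [0.0, 0.001, 0.1] R [-0.0, -0.0, -0.0] ->  [0.502 0.049 0.018] -12.8
```

Call:
{"method": "apply_moves", "body": {"claw": [1,1,1,1,1], "travel": [[0,0.001,0.04],[0,0.001,0.08],[0,0.001,0.1],[0,0.001,0.1],[0,0.001,0.1]], "turn": [[0,0,0],[0,0,0],[0,0,0],[0,0,0],[0,0,0]]}}

```text
t: 20.13
tcp_pos: [0.5023, 0.0504, 0.0172]
tool_rot: [0.781, 0.625, -0.0, -0.0]
force: [0.6, 0.3, 0.5]
finger_gap: 1.0
gripper_force: 0.0
```

Call:
{"method": "apply_moves", "body": {"claw": [-1,-1,-1,-1,-1], "travel": [[0,0,0],[0,0,0],[0,0,0],[0,0,0],[0,0,0]], "turn": [[0,0,0],[0,0,0],[0,0,0],[0,0,0],[0,0,0]], "newtons": 40}}

```text
t: 20.55
tcp_pos: [0.5027, 0.0491, 0.0195]
tool_rot: [0.782, 0.624, 0.001, 0.001]
force: [0.3, 1.0, 6.2]
finger_gap: 0.501
gripper_force: 41.1
```

Call:
{"method": "apply_moves", "body": {"claw": [-1,-1,-1,-1,-1], "travel": [[0,0,0],[0,0,-0.02],[0,0,-0.06],[0,0,-0.1],[0,0,-0.1]], "turn": [[0,0,0],[0,0,0],[0,0,0],[0,0,0],[0,0,0]]}}

```text
t: 20.97
tcp_pos: [0.5052, 0.0486, 0.1031]
tool_rot: [0.782, 0.624, 0.004, 0.004]
force: [0.7, 0.2, 0.1]
finger_gap: 0.504
gripper_force: 41.0
```

```bash
python3 - <<'E'
from h import *
tz=lambda x,y,z:J(x,y,z,TR,YT)
plan([(tz(0,.034,.1),YT,-1),(tz(0,.034,.045),YT,-1)],3)
E
```

```text
tcp [0.5052 0.0486 0.1031] q [-0.12  0.57  1.85  0.    0.71  0.1 ]
claw -1 n 4 T [0.167, 0.017, 0.002] R [0.003, -0.0, -0.043] ->  [0.548 0.176 0.102] -5.1
claw -1 n 4 T [0.164, 0.039, 0.002] R [0.0, -0.0, -0.043] ->  [0.59  0.304 0.1  ] 2.6
claw -1 n 2 T [0.0, -0.0, 0.069] R [0.0, -0.0, 0.0] ->  [0.59  0.304 0.045] 2.6
```

Call:
{"method": "apply_moves", "body": {"claw": [-1,-1,-1,-1,-1], "travel": [[0.167,0.017,0.002],[0.167,0.017,0.002],[0.167,0.017,0.002],[0.167,0.017,0.002],[0.167,0.017,0.002]], "turn": [[0,0,-0.043],[0,0,-0.043],[0,0,-0.043],[0,0,-0.043],[0,0,-0.043]]}}

```text
t: 21.38
tcp_pos: [0.5454, 0.1789, 0.0965]
tool_rot: [0.736, 0.677, 0.001, 0.0]
force: [-0.5, -1.0, -1.3]
finger_gap: 0.501
gripper_force: 41.0
```

Call:
{"method": "apply_moves", "body": {"claw": [-1,-1,-1,-1,-1], "travel": [[0.164,0.039,0.002],[0.164,0.039,0.002],[0.164,0.039,0.002],[0.164,0.039,0.002],[0.164,0.039,0.002]], "turn": [[0,0,-0.043],[0,0,-0.043],[0,0,-0.043],[0,0,-0.043],[0,0,-0.043]]}}

```text
t: 21.8
tcp_pos: [0.5877, 0.3054, 0.0945]
tool_rot: [0.69, 0.724, 0.0, 0.0]
force: [-0.5, -0.6, 0.0]
finger_gap: 0.501
gripper_force: 41.0
```

Call:
{"method": "apply_moves", "body": {"claw": [-1,-1,-1,-1,-1], "travel": [[0,0,0.02],[0,0,0.05],[0,0,0.07],[0,0,0.07],[0,0,0.07]], "turn": [[0,0,0],[0,0,0],[0,0,0],[0,0,0],[0,0,0]]}}

```text
t: 22.22
tcp_pos: [0.5857, 0.3014, 0.0378]
tool_rot: [0.691, 0.723, -0.002, -0.001]
force: [0.2, 0.3, -0.5]
finger_gap: 0.503
gripper_force: 41.0
```

```bash
python3 - <<'E'
from h import *
st=manip.sense(); print(st["gripper_force"],st["finger_gap"])
tz=lambda x,y,z:J(x,y,z,TR,YT)
s=snap("wrist","w8"); wood(s,True,(.015,.09))
plan([(tz(0,.034,.0122),YT,-1)],3)
E
```

```text
40.95426857471466 0.5027845960383847
wood px [89. 48.] 3499 rect [430.  424.9] [44.1 45.9] 52.5 circ [430.4 424.8] 30.3 z 0.0225
wood px [109. 199.] 3363 rect [439.7 322.6] [45.1 44.9] 70.1 circ [440.2 322.8] 30.3 z 0.0224
wood px [ 44. 204.] 1852 rect [361.4 315.3] [50.4 48.7] 17.8 circ [360.8 315.2] 25.9 z 0.0225
wood px [327. 281.] 10730 rect [586.2 302. ] [44.1 44.6] 2.8 circ [586.1 301.8] 30.7 z 0.0525
wood px [104. 324.] 1408 rect [393.5 202.7] [49.2 48.7] 15.8 circ [392.6 202.2] 25.7 z 0.0224
tcp [0.587  0.3022 0.039 ] q [ 0.31  0.82  1.46 -0.    0.86  0.26]
claw -1 n 1 T [0.002, 0.004, 0.034] R [-0.0, 0.0, -0.0] ->  [0.59  0.304 0.012] 2.6
```

Call:
{"method": "apply_moves", "body": {"claw": [-1,-1,-1,-1,-1], "travel": [[0.002,0.004,0.016],[0.002,0.004,0.03],[0.002,0.004,0.034],[0.002,0.004,0.034],[0.002,0.004,0.034]], "turn": [[0,0,0],[0,0,0],[0,0,0],[0,0,0],[0,0,0]]}}

```text
t: 22.68
tcp_pos: [0.5905, 0.3058, 0.0115]
tool_rot: [0.69, 0.723, -0.0, 0.0]
force: [-0.7, -0.1, 0.7]
finger_gap: 0.5
gripper_force: 41.1
```

Call:
{"method": "apply_moves", "body": {"claw": [0.4,0.4,0.4,0.4,0.4], "travel": [[0,0,0],[0,0,0],[0,0,0],[0,0,0],[0,0,0]], "turn": [[0,0,0],[0,0,0],[0,0,0],[0,0,0],[0,0,0]]}}

```text
t: 23.1
tcp_pos: [0.5903, 0.306, 0.0116]
tool_rot: [0.69, 0.723, -0.0, -0.0]
force: [0.0, 0.1, 1.0]
finger_gap: 0.702
gripper_force: 0.0
```

Call:
{"method": "apply_moves", "body": {"claw": [0.4,0.4,0.4,0.4,1], "travel": [[0,0,-0.02],[0,0,-0.06],[0,0,-0.1],[0,0,-0.12],[0,0,-0.12]], "turn": [[0,0,0],[0,0,0],[0,0,0],[0,0,0],[0,0,0]]}}

```text
t: 23.52
tcp_pos: [0.5935, 0.3071, 0.1126]
tool_rot: [0.69, 0.723, 0.004, 0.002]
force: [1.2, 0.1, 0.9]
finger_gap: 0.825
gripper_force: 0.0
```

```bash
python3 - <<'E'
from h import *
s=snap("wrist","w9"); wood(s)
plan([([.4397,.3225,.1],-19.9,1),([.4397,.3225,.01],-19.9,1)],3)
E
```

```text
wood px [137.  63.] 2259 rect [430.  424.8] [44.2 45.1] 52.4 circ [430.7 424.6] 30.1 z 0.0225
wood px [150. 178.] 2122 rect [439.4 322.7] [44.3 45. ] 71.0 circ [439.9 322.7] 30.3 z 0.0226
wood px [ 89. 184.] 1414 rect [361.3 315. ] [49.2 48.5] 11.5 circ [360.6 315.4] 25.5 z 0.0225
wood px [320. 204.] 3040 rect [590.7 306.5] [44. 44.] 2.7 circ [590.6 306.6] 30.2 z 0.0265
wood px [320. 275.] 2304 rect [593.5 238.4] [47.8 49.3] 4.5 circ [593.9 238.4] 25.2 z 0.0265
wood px [134. 285.] 1186 rect [393.  202.8] [48.6 48.8] 75.6 circ [393.  202.3] 25.1 z 0.0225
tcp [0.592  0.3065 0.1102] q [0.31 0.72 1.42 0.   0.99 0.26]
claw 1 n 5 T [0.029, -0.189, 0.012] R [0.002, -0.001, 0.125] ->  [0.44  0.322 0.1  ] -19.9
claw 1 n 3 T [-0.0, -0.0, 0.112] R [-0.0, 0.0, 0.0] ->  [0.44  0.322 0.01 ] -19.9
```

Call:
{"method": "apply_moves", "body": {"claw": [0.4,0.4,0.4,0.4,0.4], "travel": [[0.029,-0.189,0.012],[0.029,-0.189,0.012],[0.029,-0.189,0.012],[0.029,-0.189,0.012],[0.029,-0.189,0.012]], "turn": [[0,0,0.125],[0,0,0.125],[0,0,0.125],[0,0,0.125],[0,0,0.125]]}}

```text
t: 23.98
tcp_pos: [0.4282, 0.3204, 0.0956]
tool_rot: [0.818, 0.576, -0.007, -0.002]
force: [0.3, -0.2, 0.5]
finger_gap: 0.704
gripper_force: 0.0
```

Call:
{"method": "apply_moves", "body": {"claw": [0.4,0.4,0.4,0.4], "travel": [[0,0,0.03],[0,0,0.05],[0,0,0.05],[0,0,0.05]], "turn": [[0,0,0],[0,0,0],[0,0,0],[0,0,0]]}}

```text
t: 24.32
tcp_pos: [0.4374, 0.3215, 0.0565]
tool_rot: [0.818, 0.575, -0.002, -0.0]
force: [-0.9, -0.1, 1.0]
finger_gap: 0.707
gripper_force: 0.0
```

```bash
python3 - <<'E'
from h import *
s=snap("wrist","w10"); wood(s)
plan([([.4397,.3225,.01],-19.7,1)],3)
E
```

```text
wood px [252.  82.] 5499 rect [429.8 424.5] [43.8 44.2] 53.0 circ [429.8 424.5] 30.1 z 0.0225
wood px [534. 179.] 3429 rect [590.2 306.2] [45.3 45. ] 2.7 circ [589.9 305.8] 30.9 z 0.0264
wood px [326. 228.] 4508 rect [439.2 322.6] [44.4 43.6] 70.5 circ [439.  322.5] 30.3 z 0.0225
wood px [541. 255.] 2322 rect [593.6 238.4] [49.7 49.7] 10.7 circ [593.7 238. ] 25.9 z 0.0264
wood px [218. 263.] 2091 rect [356.2 322.6] [49.7 30.9] 31.2 circ [360.1 316.1] 24.8 z 0.0225
wood px [323. 348.] 354 rect [399.9 222.9] [ 8.7 27.4] 60.5 circ [398.9 221.2] 13.9 z 0.0218
tcp [0.4382 0.3218 0.0574] q [ 0.43  0.69  1.77 -0.    0.69  0.77]
claw 1 n 2 T [0.001, 0.002, 0.059] R [-0.0, 0.0, -0.001] ->  [0.44  0.322 0.01 ] -19.7
```

Call:
{"method": "apply_moves", "body": {"claw": [0.4,0.4,0.4,0.4], "travel": [[0.001,0.001,0.03],[0.001,0.001,0.059],[0.001,0.001,0.059],[0.001,0.001,0.059]], "turn": [[0,0,0],[0,0,0],[0,0,0],[0,0,0]]}}

```text
t: 24.7
tcp_pos: [0.4391, 0.3223, 0.0107]
tool_rot: [0.818, 0.575, -0.001, -0.0]
force: [0.5, 0.1, 0.7]
finger_gap: 0.699
gripper_force: 0.0
```

Call:
{"method": "apply_moves", "body": {"claw": [-1,-1,-1,-1,-1], "travel": [[0,0,0],[0,0,0],[0,0,0],[0,0,0],[0,0,0]], "turn": [[0,0,0],[0,0,0],[0,0,0],[0,0,0],[0,0,0]]}}

```text
t: 25.12
tcp_pos: [0.4404, 0.3231, 0.0125]
tool_rot: [0.818, 0.575, 0.002, 0.0]
force: [0.1, -0.1, 5.9]
finger_gap: 0.5
gripper_force: 41.6
```

Call:
{"method": "apply_moves", "body": {"claw": [-1,-1,-1,-1,-1], "travel": [[0,0,0],[0,0,-0.03],[0,0,-0.07],[0,0,-0.11],[0,0,-0.11]], "turn": [[0,0,0],[0,0,0],[0,0,0],[0,0,0],[0,0,0]]}}

```text
t: 25.53
tcp_pos: [0.4427, 0.3243, 0.1045]
tool_rot: [0.818, 0.575, 0.006, 0.001]
force: [0.8, 0.2, 0.0]
finger_gap: 0.497
gripper_force: 40.9
```

```bash
python3 - <<'E'
from h import *
plan([(J(-.038,.038,.1),YJ,-1),(J(-.038,.038,.05),YJ,-1)],3)
E
```

```text
tcp [0.4427 0.3243 0.1045] q [0.43 0.61 1.74 0.   0.78 0.77]
claw -1 n 4 T [-0.149, 0.093, 0.002] R [0.003, -0.002, -0.019] ->  [0.473 0.187 0.102] -16.3
claw -1 n 4 T [-0.154, 0.085, 0.003] R [-0.0, -0.0, -0.02] ->  [0.502 0.05  0.1  ] -12.8
claw -1 n 2 T [-0.0, -0.0, 0.062] R [-0.0, -0.0, 0.0] ->  [0.502 0.05  0.05 ] -12.8
```

Call:
{"method": "apply_moves", "body": {"claw": [-1,-1,-1,-1,-1], "travel": [[-0.149,0.093,0.002],[-0.149,0.093,0.002],[-0.149,0.093,0.002],[-0.149,0.093,0.002],[-0.149,0.093,0.002]], "turn": [[0,0,-0.019],[0,0,-0.019],[0,0,-0.019],[0,0,-0.019],[0,0,-0.019]]}}

```text
t: 25.95
tcp_pos: [0.4697, 0.182, 0.0973]
tool_rot: [0.802, 0.597, -0.0, 0.0]
force: [-0.4, 0.2, -0.7]
finger_gap: 0.5
gripper_force: 40.9
```

Call:
{"method": "apply_moves", "body": {"claw": [-1,-1,-1,-1,-1], "travel": [[-0.154,0.085,0.003],[-0.154,0.085,0.003],[-0.154,0.085,0.003],[-0.154,0.085,0.003],[-0.154,0.085,0.003]], "turn": [[0,0,-0.02],[0,0,-0.02],[0,0,-0.02],[0,0,-0.02],[0,0,-0.02]]}}

```text
t: 26.37
tcp_pos: [0.5011, 0.0451, 0.0949]
tool_rot: [0.783, 0.622, 0.001, 0.001]
force: [0.3, 0.9, -0.4]
finger_gap: 0.502
gripper_force: 40.9
```

Call:
{"method": "apply_moves", "body": {"claw": [-1,-1,-1,-1,-1], "travel": [[0,0,0.03],[0,0,0.06],[0,0,0.06],[0,0,0.06],[0,0,0.06]], "turn": [[0,0,0],[0,0,0],[0,0,0],[0,0,0],[0,0,0]]}}

```text
t: 26.78
tcp_pos: [0.4993, 0.0489, 0.0474]
tool_rot: [0.781, 0.624, 0.0, -0.0]
force: [-0.4, 1.0, -0.7]
finger_gap: 0.501
gripper_force: 40.9
```

```bash
python3 - <<'E'
from h import *
st=manip.sense(); print(st["gripper_force"],st["finger_gap"])
s=snap("wrist","w11"); wood(s,True,(.015,.1))
plan([(J(-.038,.038,.04),YJ,-1),(J(-.038,.038,.0245),YJ,-1)],4)
E
```

```text
40.90442955493927 0.5006031443366622
wood px [111.  52.] 3588 rect [392.9 201.5] [49.  50.2] 73.5 circ [392.4 201.6] 25.7 z 0.0225
wood px [325. 262.] 7470 rect [499.4  48.1] [45.5 44.1] 77.1 circ [499.7  48.5] 30.3 z 0.0573
tcp [0.4997 0.0487 0.0478] q [-0.13  0.67  1.88  0.    0.59  0.1 ]
claw -1 n 1 T [0.0019, 0.003, 0.0098] R [0.0004, -0.0001, 0.0005] ->  [0.502 0.05  0.04 ] -12.8
claw -1 n 1 T [-0.0, -0.0, 0.0194] R [0.0, 0.0, 0.0] ->  [0.502 0.05  0.024] -12.8
```

Call:
{"method": "apply_moves", "body": {"claw": [-1,-1,-1,-1], "travel": [[0.002,0.003,0.01],[0.002,0.003,0.01],[0.002,0.003,0.01],[0.002,0.003,0.01]], "turn": [[0,0,0],[0,0,0],[0,0,0],[0,0,0]]}}

```text
t: 27.17
tcp_pos: [0.5022, 0.0489, 0.0392]
tool_rot: [0.782, 0.624, 0.0, 0.0]
force: [0.4, 0.4, 0.5]
finger_gap: 0.5
gripper_force: 40.9
```

Call:
{"method": "apply_moves", "body": {"claw": [-1,-1,-1,-1,-1], "travel": [[0,0,0.006],[0,0,0.012],[0,0,0.018],[0,0,0.019],[0,0,0.019]], "turn": [[0,0,0],[0,0,0],[0,0,0],[0,0,0],[0,0,0]]}}

```text
t: 27.58
tcp_pos: [0.502, 0.0487, 0.0238]
tool_rot: [0.782, 0.624, 0.0, 0.0]
force: [-0.3, 0.2, 5.2]
finger_gap: 0.502
gripper_force: 43.0
```

Call:
{"method": "apply_moves", "body": {"claw": [-1,-1], "travel": [[0,0,0],[0,0,0]], "turn": [[0,0,0],[0,0,0]]}}

```text
t: 27.75
tcp_pos: [0.502, 0.0487, 0.0238]
tool_rot: [0.782, 0.624, 0.0, 0.0]
force: [-0.4, -0.2, 5.3]
finger_gap: 0.499
gripper_force: 43.0
```

Call:
{"method": "apply_moves", "body": {"claw": [0.3,0.3,0.3,0.3,0.3], "travel": [[0,0,0],[0,0,0],[0,0,0],[0,0,0],[0,0,0]], "turn": [[0,0,0],[0,0,0],[0,0,0],[0,0,0],[0,0,0]]}}

```text
t: 28.17
tcp_pos: [0.5019, 0.0488, 0.0235]
tool_rot: [0.782, 0.624, -0.0, -0.0]
force: [-0.4, 0.2, 0.2]
finger_gap: 0.648
gripper_force: 0.0
```

Call:
{"method": "apply_moves", "body": {"claw": [0.3,0.3,0.3,0.6,1], "travel": [[0,0,-0.02],[0,0,-0.06],[0,0,-0.1],[0,0,-0.1],[0,0,-0.1]], "turn": [[0,0,0],[0,0,0],[0,0,0],[0,0,0],[0,0,0]]}}

```text
t: 28.58
tcp_pos: [0.5033, 0.0487, 0.1053]
tool_rot: [0.782, 0.624, 0.002, 0.002]
force: [0.1, 0.8, -0.5]
finger_gap: 0.906
gripper_force: 0.0
```

```bash
python3 - <<'E'
from h import *
s=snap("wrist","w12"); wood(s)
plan([([.3928,.2022,.1],YJ,1),([.3928,.2022,.05],YJ,1)],3)
E
```

```text
wood px [148.  59.] 2473 rect [393.  201.7] [48.6 49.8] 46.4 circ [392.8 201.9] 25.4 z 0.0225
wood px [323. 209.] 3630 rect [502.1  47.9] [44.7 44.4] 76.4 circ [502.4  48. ] 30.2 z 0.0345
tcp [0.5021 0.0488 0.1041] q [-0.12  0.57  1.85 -0.    0.73  0.1 ]
claw 1 n 5 T [0.157, -0.176, 0.005] R [0.0, -0.0, 0.0] ->  [0.393 0.202 0.1  ] -12.8
claw 1 n 2 T [-0.0, 0.0, 0.062] R [0.0, -0.0, 0.0] ->  [0.393 0.202 0.05 ] -12.8
```

Call:
{"method": "apply_moves", "body": {"claw": [1,1,1,1,1], "travel": [[0.157,-0.176,0.005],[0.157,-0.176,0.005],[0.157,-0.176,0.005],[0.157,-0.176,0.005],[0.157,-0.176,0.005]], "turn": [[0,0,0],[0,0,0],[0,0,0],[0,0,0],[0,0,0]]}}

```text
t: 29.05
tcp_pos: [0.3873, 0.2041, 0.0981]
tool_rot: [0.781, 0.624, -0.003, -0.002]
force: [0.2, 0.5, -0.6]
finger_gap: 0.999
gripper_force: 0.0
```

Call:
{"method": "apply_moves", "body": {"claw": [1,1,1,1], "travel": [[0,0,0.03],[0,0,0.05],[0,0,0.05],[0,0,0.05]], "turn": [[0,0,0],[0,0,0],[0,0,0],[0,0,0]]}}

```text
t: 29.38
tcp_pos: [0.3911, 0.2023, 0.0583]
tool_rot: [0.782, 0.624, -0.002, -0.001]
force: [0.2, 0.7, -0.1]
finger_gap: 1.0
gripper_force: 0.0
```

```bash
python3 - <<'E'
from h import *
s=snap("wrist","w13"); wood(s)
plan([([.3928,.2022,.01],YJ,1)],3)
E
```

```text
wood px [568.  37.] 2582 rect [590.3 305.7] [46.2 43.9] 2.5 circ [589.8 305.5] 30.8 z 0.0265
wood px [232.  69.] 5086 rect [360.8 314.5] [48.4 49.2] 41.8 circ [360.4 314.6] 24.9 z 0.0225
wood px [579. 126.] 2676 rect [593.3 238. ] [48.9 50.4] 71.1 circ [593.1 238.1] 25.6 z 0.0264
wood px [327. 229.] 4354 rect [392.4 202.4] [49.5 48.2] 77.0 circ [392.2 202.1] 25.1 z 0.0225
wood px [466. 367.] 454 rect [490.5  45.1] [32.8 25.8] 79.8 circ [491.   44.8] 20.1 z 0.0343
tcp [0.3919 0.2023 0.059 ] q [ 0.22  0.62  2.03 -0.    0.5   0.45]
claw 1 n 2 T [0.0, 0.001, 0.061] R [-0.001, 0.0, 0.0] ->  [0.393 0.202 0.01 ] -12.8
```

Call:
{"method": "apply_moves", "body": {"claw": [1,1,1,1], "travel": [[0,0,0.03],[0,0,0.061],[0,0,0.061],[0,0,0.061]], "turn": [[0,0,0],[0,0,0],[0,0,0],[0,0,0]]}}

```text
t: 29.77
tcp_pos: [0.3922, 0.2021, 0.0107]
tool_rot: [0.782, 0.623, -0.001, -0.0]
force: [-0.9, 0.5, -0.7]
finger_gap: 1.0
gripper_force: 0.0
```

Call:
{"method": "apply_moves", "body": {"claw": [-1,-1,-1,-1,-1], "travel": [[0,0,0],[0,0,0],[0,0,0],[0,0,0],[0,0,0]], "turn": [[0,0,0],[0,0,0],[0,0,0],[0,0,0],[0,0,0]]}}

```text
t: 30.18
tcp_pos: [0.3933, 0.2027, 0.0126]
tool_rot: [0.782, 0.624, 0.001, 0.001]
force: [-0.0, -1.2, 8.5]
finger_gap: 0.563
gripper_force: 39.7
```

Call:
{"method": "apply_moves", "body": {"claw": [-1,-1,-1,-1,-1], "travel": [[0,0,0],[0,0,-0.03],[0,0,-0.07],[0,0,-0.11],[0,0,-0.11]], "turn": [[0,0,0],[0,0,0],[0,0,0],[0,0,0],[0,0,0]]}}

```text
t: 30.6
tcp_pos: [0.3954, 0.2034, 0.1039]
tool_rot: [0.781, 0.624, 0.005, 0.002]
force: [0.6, 0.4, -0.2]
finger_gap: 0.557
gripper_force: 41.5
```

```bash
python3 - <<'E'
from h import *
plan([(J(-.038,-.038,.1),YJ,-1),(J(-.038,-.038,.05),YJ,-1)],3)
E
```

```text
tcp [0.3954 0.2034 0.1039] q [0.22 0.52 2.   0.   0.61 0.45]
claw -1 n 4 T [-0.126, 0.086, 0.003] R [0.003, -0.001, 0.0] ->  [0.44  0.089 0.102] -12.8
claw -1 n 4 T [-0.127, 0.087, 0.002] R [0.0, -0.0, 0.0] ->  [ 0.486 -0.025  0.1  ] -12.8
claw -1 n 2 T [-0.0, -0.0, 0.063] R [0.0, -0.0, 0.0] ->  [ 0.486 -0.025  0.05 ] -12.8
```

Call:
{"method": "apply_moves", "body": {"claw": [-1,-1,-1,-1,-1], "travel": [[-0.126,0.086,0.003],[-0.126,0.086,0.003],[-0.126,0.086,0.003],[-0.126,0.086,0.003],[-0.126,0.086,0.003]], "turn": [[0,0,0],[0,0,0],[0,0,0],[0,0,0],[0,0,0]]}}

```text
t: 31.02
tcp_pos: [0.4384, 0.0872, 0.0968]
tool_rot: [0.783, 0.622, 0.001, 0.0]
force: [-0.0, 1.5, -0.4]
finger_gap: 0.563
gripper_force: 41.5
```

Call:
{"method": "apply_moves", "body": {"claw": [-1,-1,-1,-1,-1], "travel": [[-0.127,0.087,0.002],[-0.127,0.087,0.002],[-0.127,0.087,0.002],[-0.127,0.087,0.002],[-0.127,0.087,0.002]], "turn": [[0,0,0],[0,0,0],[0,0,0],[0,0,0],[0,0,0]]}}

```text
t: 31.43
tcp_pos: [0.483, -0.0261, 0.0949]
tool_rot: [0.782, 0.623, 0.0, 0.0]
force: [-0.9, 1.0, -0.5]
finger_gap: 0.558
gripper_force: 41.5
```

Call:
{"method": "apply_moves", "body": {"claw": [-1,-1,-1,-1,-1], "travel": [[0,0,0.03],[0,0,0.06],[0,0,0.06],[0,0,0.06],[0,0,0.06]], "turn": [[0,0,0],[0,0,0],[0,0,0],[0,0,0],[0,0,0]]}}

```text
t: 31.85
tcp_pos: [0.482, -0.0241, 0.0475]
tool_rot: [0.781, 0.625, -0.0, -0.0]
force: [1.1, -0.5, -0.6]
finger_gap: 0.562
gripper_force: 41.5
```

```bash
python3 - <<'E'
from h import *
st=manip.sense(); print(st["gripper_force"],st["finger_gap"])
s=snap("wrist","w14"); wood(s,True,(.015,.1))
plan([([.4856,-.0243,.04],YJ,-1)],4)
E
```

```text
41.51193916797638 0.5616806844651971
wood px [332. 116.] 7463 rect [502.1  47.5] [43.9 44.2] 77.3 circ [502.3  47.8] 30.4 z 0.0345
wood px [325. 262.] 7354 rect [482.4 -24.6] [49.7 48. ] 76.3 circ [482.1 -24.6] 25.1 z 0.0571
tcp [ 0.4826 -0.0245  0.0479] q [-0.28  0.66  1.93  0.    0.55 -0.06]
claw -1 n 1 T [0.001, 0.0036, 0.0098] R [0.0002, -0.0, 0.0007] ->  [ 0.486 -0.024  0.04 ] -12.8
```

Call:
{"method": "apply_moves", "body": {"claw": [-1,-1,-1,-1], "travel": [[0.001,0.004,0.01],[0.001,0.004,0.01],[0.001,0.004,0.01],[0.001,0.004,0.01]], "turn": [[0,0,0],[0,0,0],[0,0,0],[0,0,0]]}}

```text
t: 32.23
tcp_pos: [0.4861, -0.0255, 0.0392]
tool_rot: [0.782, 0.624, 0.0, 0.0]
force: [-0.2, 0.1, 0.3]
finger_gap: 0.558
gripper_force: 41.5
```

Call:
{"method": "apply_moves", "body": {"claw": [-1,-1,-1,-1,-1], "travel": [[0,0,0.006],[0,0,0.012],[0,0,0.018],[0,0,0.019],[0,0,0.019]], "turn": [[0,0,0],[0,0,0],[0,0,0],[0,0,0],[0,0,0]]}}

```text
t: 32.65
tcp_pos: [0.4856, -0.0255, 0.0231]
tool_rot: [0.782, 0.624, -0.0, -0.0]
force: [-0.6, -0.2, 0.4]
finger_gap: 0.558
gripper_force: 48.4
```

Call:
{"method": "apply_moves", "body": {"claw": [-1,-1], "travel": [[0,0,0],[0,0,0]], "turn": [[0,0,0],[0,0,0]]}}

```text
t: 32.82
tcp_pos: [0.4859, -0.0255, 0.0236]
tool_rot: [0.782, 0.624, -0.0, -0.0]
force: [-0.2, 0.7, -0.5]
finger_gap: 0.558
gripper_force: 48.4
```

Call:
{"method": "apply_moves", "body": {"claw": [0.4,0.4,0.4,0.4,0.4], "travel": [[0,0,0],[0,0,0],[0,0,0],[0,0,0],[0,0,0]], "turn": [[0,0,0],[0,0,0],[0,0,0],[0,0,0],[0,0,0]]}}

```text
t: 33.23
tcp_pos: [0.486, -0.0255, 0.0238]
tool_rot: [0.782, 0.624, 0.0, 0.0]
force: [-0.9, -0.6, -0.3]
finger_gap: 0.702
gripper_force: 0.0
```

Call:
{"method": "apply_moves", "body": {"claw": [0.4,0.4,0.4,0.6,1], "travel": [[0,0,-0.02],[0,0,-0.06],[0,0,-0.1],[0,0,-0.1],[0,0,-0.1]], "turn": [[0,0,0],[0,0,0],[0,0,0],[0,0,0],[0,0,0]]}}

```text
t: 33.65
tcp_pos: [0.4872, -0.0258, 0.1054]
tool_rot: [0.782, 0.624, 0.001, 0.002]
force: [-1.0, -0.2, 0.0]
finger_gap: 0.918
gripper_force: 0.0
```

```bash
python3 - <<'E'
from h import *
s=snap("wrist","w15"); wood(s)
plan([([.3608,.3148,.1],YJ,1),([.3608,.3148,.05],YJ,1)],3)
E
```

```text
wood px [321. 110.] 4025 rect [502.1  47.7] [43.5 43.9] 77.3 circ [502.2  47.5] 30.2 z 0.0346
wood px [323. 210.] 3521 rect [486.  -26.4] [49.1 49.2] 70.9 circ [485.8 -26.3] 25.1 z 0.0345
tcp [ 0.4861 -0.0255  0.1042] q [-0.28  0.55  1.89 -0.    0.7  -0.06]
claw 1 n 5 T [0.19, -0.124, 0.002] R [0.0, 0.0, 0.0] ->  [0.423 0.145 0.102] -12.8
claw 1 n 5 T [0.19, -0.123, 0.003] R [0.0, 0.0, 0.0] ->  [0.361 0.315 0.1  ] -12.8
claw 1 n 2 T [0.0, -0.0, 0.062] R [0.0, 0.0, 0.0] ->  [0.361 0.315 0.05 ] -12.8
```

Call:
{"method": "apply_moves", "body": {"claw": [1,1,1,1,1], "travel": [[0.19,-0.124,0.002],[0.19,-0.124,0.002],[0.19,-0.124,0.002],[0.19,-0.124,0.002],[0.19,-0.124,0.002]], "turn": [[0,0,0],[0,0,0],[0,0,0],[0,0,0],[0,0,0]]}}

```text
t: 34.12
tcp_pos: [0.4181, 0.1479, 0.1006]
tool_rot: [0.781, 0.625, -0.003, -0.002]
force: [0.1, 0.9, 0.4]
finger_gap: 0.997
gripper_force: 0.0
```

Call:
{"method": "apply_moves", "body": {"claw": [1,1,1,1,1], "travel": [[0.19,-0.123,0.003],[0.19,-0.123,0.003],[0.19,-0.123,0.003],[0.19,-0.123,0.003],[0.19,-0.123,0.003]], "turn": [[0,0,0],[0,0,0],[0,0,0],[0,0,0],[0,0,0]]}}

```text
t: 34.53
tcp_pos: [0.3576, 0.3181, 0.0982]
tool_rot: [0.78, 0.625, -0.001, -0.001]
force: [-0.3, 0.1, -0.3]
finger_gap: 0.998
gripper_force: 0.0
```

Call:
{"method": "apply_moves", "body": {"claw": [1,1,1,1], "travel": [[0,0,0.03],[0,0,0.05],[0,0,0.05],[0,0,0.05]], "turn": [[0,0,0],[0,0,0],[0,0,0],[0,0,0]]}}

```text
t: 34.87
tcp_pos: [0.3591, 0.3141, 0.0581]
tool_rot: [0.782, 0.624, -0.002, -0.0]
force: [-0.0, -0.5, 0.7]
finger_gap: 0.998
gripper_force: 0.0
```

```bash
python3 - <<'E'
from h import *
s=snap("wrist","w16"); wood(s)
plan([([.3608,.3148,.01],YJ,1)],3)
E
```

```text
wood px [400.  36.] 4964 rect [429.3 424.5] [43.9 43.7] 53.0 circ [429.3 424.5] 30.0 z 0.0225
wood px [601. 176.] 1941 rect [590.3 306. ] [45.9 44.8] 3.8 circ [589.9 306.3] 30.3 z 0.0264
wood px [326. 228.] 4390 rect [360.6 315.2] [48.9 48.9] 64.5 circ [360.4 315.2] 24.9 z 0.0225
wood px [595. 245.] 1490 rect [593.3 238.3] [49.1 50.4] 58.7 circ [593.1 238.1] 26.1 z 0.0264
tcp [0.36   0.3143 0.0589] q [ 0.48  0.64  1.93 -0.    0.57  0.71]
claw 1 n 2 T [0.001, 0.001, 0.061] R [-0.001, 0.001, 0.0] ->  [0.361 0.315 0.01 ] -12.8
```

Call:
{"method": "apply_moves", "body": {"claw": [1,1,1,1], "travel": [[0,0,0.03],[0,0,0.061],[0,0,0.061],[0,0,0.061]], "turn": [[0,0,0],[0,0,0],[0,0,0],[0,0,0]]}}

```text
t: 35.25
tcp_pos: [0.3604, 0.3142, 0.0108]
tool_rot: [0.782, 0.623, -0.001, -0.0]
force: [0.3, 0.6, 0.8]
finger_gap: 1.0
gripper_force: 0.0
```

Call:
{"method": "apply_moves", "body": {"claw": [-1,-1,-1,-1,-1], "travel": [[0,0,0],[0,0,0],[0,0,0],[0,0,0],[0,0,0]], "turn": [[0,0,0],[0,0,0],[0,0,0],[0,0,0],[0,0,0]]}}

```text
t: 35.67
tcp_pos: [0.3614, 0.3151, 0.0126]
tool_rot: [0.782, 0.624, 0.001, 0.0]
force: [-0.8, -1.0, 8.5]
finger_gap: 0.559
gripper_force: 39.8
```

Call:
{"method": "apply_moves", "body": {"claw": [-1,-1,-1,-1,-1], "travel": [[0,0,0],[0,0,-0.03],[0,0,-0.07],[0,0,-0.11],[0,0,-0.11]], "turn": [[0,0,0],[0,0,0],[0,0,0],[0,0,0],[0,0,0]]}}

```text
t: 36.08
tcp_pos: [0.3636, 0.3166, 0.1043]
tool_rot: [0.781, 0.624, 0.005, 0.001]
force: [1.8, -0.4, 0.2]
finger_gap: 0.557
gripper_force: 41.4
```

```bash
python3 - <<'E'
from h import *
print(manip.sense()["gripper_force"])
plan([(J(.038,.038,.1),YJ,-1),(J(.038,.038,.05),YJ,-1)],3)
E
```

```text
41.41377389431
tcp [0.3636 0.3166 0.1043] q [0.48 0.55 1.91 0.   0.67 0.71]
claw -1 n 5 T [-0.144, 0.169, 0.003] R [0.003, -0.002, 0.0] ->  [0.47  0.175 0.102] -12.8
claw -1 n 5 T [-0.143, 0.169, 0.002] R [-0.0, -0.0, 0.0] ->  [0.576 0.033 0.1  ] -12.8
claw -1 n 2 T [-0.0, 0.0, 0.063] R [-0.0, -0.0, 0.0] ->  [0.576 0.033 0.05 ] -12.8
```

Call:
{"method": "apply_moves", "body": {"claw": [-1,-1,-1,-1,-1], "travel": [[-0.144,0.169,0.003],[-0.144,0.169,0.003],[-0.144,0.169,0.003],[-0.144,0.169,0.003],[-0.144,0.169,0.003]], "turn": [[0,0,0],[0,0,0],[0,0,0],[0,0,0],[0,0,0]]}}

```text
t: 36.5
tcp_pos: [0.472, 0.1687, 0.0972]
tool_rot: [0.783, 0.622, 0.002, 0.002]
force: [0.5, 0.6, -0.7]
finger_gap: 0.556
gripper_force: 41.4
```

Call:
{"method": "apply_moves", "body": {"claw": [-1,-1,-1,-1,-1], "travel": [[-0.143,0.169,0.002],[-0.143,0.169,0.002],[-0.143,0.169,0.002],[-0.143,0.169,0.002],[-0.143,0.169,0.002]], "turn": [[0,0,0],[0,0,0],[0,0,0],[0,0,0],[0,0,0]]}}

```text
t: 36.92
tcp_pos: [0.5788, 0.0259, 0.0957]
tool_rot: [0.783, 0.622, 0.002, 0.003]
force: [2.1, 0.0, 0.5]
finger_gap: 0.56
gripper_force: 41.4
```

Call:
{"method": "apply_moves", "body": {"claw": [-1,-1,-1,-1,-1], "travel": [[0,0,0.03],[0,0,0.06],[0,0,0.06],[0,0,0.06],[0,0,0.06]], "turn": [[0,0,0],[0,0,0],[0,0,0],[0,0,0],[0,0,0]]}}

```text
t: 37.33
tcp_pos: [0.5734, 0.0316, 0.0476]
tool_rot: [0.781, 0.624, 0.0, 0.0]
force: [0.1, -0.2, 0.0]
finger_gap: 0.56
gripper_force: 41.5
```

```bash
python3 - <<'E'
from h import *
st=manip.sense(); print(st["gripper_force"],st["finger_gap"])
s=snap("wrist","w17"); wood(s,True,(.015,.1))
plan([(J(.038,.038,.04),YJ,-1)],4)
E
```

```text
41.46706402301788 0.5603131166032232
wood px [209. 239.] 5413 rect [502.3  47.8] [44.7 44.8] 77.0 circ [502.4  48. ] 30.7 z 0.0344
wood px [325. 262.] 7363 rect [573.6  31. ] [50.1 48. ] 77.6 circ [573.5  31. ] 25.3 z 0.0572
wood px [227. 353.] 229 rect [483.3 -41.4] [22.3 14.1] 45.3 circ [481.3 -39.7] 11.4 z 0.0345
tcp [0.5739 0.0315 0.0481] q [-0.14  0.73  1.69  0.    0.72  0.08]
claw -1 n 1 T [0.0022, 0.0028, 0.0101] R [0.0006, -0.0001, 0.0004] ->  [0.576 0.033 0.04 ] -12.8
```

Call:
{"method": "apply_moves", "body": {"claw": [-1,-1,-1,-1], "travel": [[0.0015,0.003,0.01],[0.0015,0.003,0.01],[0.0015,0.003,0.01],[0.0015,0.003,0.01]], "turn": [[0,0,0],[0,0,0],[0,0,0],[0,0,0]]}}

```text
t: 37.72
tcp_pos: [0.5762, 0.0317, 0.0392]
tool_rot: [0.782, 0.624, 0.0, 0.0]
force: [-0.1, 0.1, 0.3]
finger_gap: 0.557
gripper_force: 41.5
```

Call:
{"method": "apply_moves", "body": {"claw": [-1,-1,-1,-1,-1], "travel": [[0,0,0.006],[0,0,0.012],[0,0,0.018],[0,0,0.019],[0,0,0.019]], "turn": [[0,0,0],[0,0,0],[0,0,0],[0,0,0],[0,0,0]]}}

```text
t: 38.13
tcp_pos: [0.5754, 0.0317, 0.0243]
tool_rot: [0.782, 0.624, -0.001, -0.001]
force: [-2.6, -0.0, 8.4]
finger_gap: 0.556
gripper_force: 45.6
```

Call:
{"method": "apply_moves", "body": {"claw": [-1,-1], "travel": [[0,0,0],[0,0,0]], "turn": [[0,0,0],[0,0,0]]}}

```text
t: 38.3
tcp_pos: [0.5753, 0.0317, 0.0244]
tool_rot: [0.782, 0.624, -0.001, -0.001]
force: [-2.4, 0.1, 10.1]
finger_gap: 0.556
gripper_force: 45.6
```

Call:
{"method": "apply_moves", "body": {"claw": [0.4,0.4,0.4,0.4,0.4], "travel": [[0,0,0],[0,0,0],[0,0,0],[0,0,0],[0,0,0]], "turn": [[0,0,0],[0,0,0],[0,0,0],[0,0,0],[0,0,0]]}}

```text
t: 38.72
tcp_pos: [0.5759, 0.0316, 0.0234]
tool_rot: [0.782, 0.624, -0.0, -0.0]
force: [0.3, -0.6, 0.2]
finger_gap: 0.702
gripper_force: 0.0
```

Call:
{"method": "apply_moves", "body": {"claw": [0.4,0.4,0.4,0.4,0.4], "travel": [[0,0,-0.02],[0,0,-0.06],[0,0,-0.1],[0,0,-0.1],[0,0,-0.1]], "turn": [[0,0,0],[0,0,0],[0,0,0],[0,0,0],[0,0,0]]}}

```text
t: 39.13
tcp_pos: [0.5775, 0.0314, 0.1056]
tool_rot: [0.782, 0.624, 0.002, 0.002]
force: [-0.4, -0.1, -0.8]
finger_gap: 0.699
gripper_force: 0.0
```

```bash
python3 - <<'E'
from h import *
s=snap("wrist","w18"); wood(s)
plan([([.4295,.4245,.1],-37,1),([.4295,.4245,.05],-37,1)],3)
E
```

```text
wood px [322. 209.] 3517 rect [576.4  31.1] [48.9 48.9] 76.0 circ [576.5  30.6] 25.2 z 0.0345
wood px [227. 209.] 3379 rect [502.5  47.8] [44.7 44.4] 76.9 circ [502.1  47.6] 30.4 z 0.0345
wood px [223. 276.] 547 rect [475.  -11.8] [37.9 13.4] 46.0 circ [477.3 -14. ] 19.1 z 0.0342
tcp [0.5762 0.0315 0.1042] q [-0.14  0.64  1.66 -0.    0.84  0.08]
claw 1 n 4 T [0.146, -0.096, 0.002] R [0.0, -0.0, 0.045] ->  [0.527 0.163 0.103] -20.9
claw 1 n 4 T [0.131, -0.115, 0.001] R [0.0, -0.0, 0.045] ->  [0.478 0.294 0.101] -28.9
claw 1 n 4 T [0.114, -0.133, 0.002] R [0.0, -0.0, 0.044] ->  [0.43  0.424 0.1  ] -37.0
claw 1 n 2 T [-0.0, -0.0, 0.062] R [0.0, -0.0, 0.0] ->  [0.43  0.424 0.05 ] -37.0
```

Call:
{"method": "apply_moves", "body": {"claw": [1,1,1,1,1], "travel": [[0.146,-0.096,0.002],[0.146,-0.096,0.002],[0.146,-0.096,0.002],[0.146,-0.096,0.002],[0.146,-0.096,0.002]], "turn": [[0,0,0.045],[0,0,0.045],[0,0,0.045],[0,0,0.045],[0,0,0.045]]}}

```text
t: 39.6
tcp_pos: [0.5231, 0.1658, 0.1002]
tool_rot: [0.822, 0.569, -0.002, -0.002]
force: [-0.2, -0.2, -0.5]
finger_gap: 0.998
gripper_force: 0.0
```

Call:
{"method": "apply_moves", "body": {"claw": [1,1,1,1,1], "travel": [[0.131,-0.115,0.001],[0.131,-0.115,0.001],[0.131,-0.115,0.001],[0.131,-0.115,0.001],[0.131,-0.115,0.001]], "turn": [[0,0,0.045],[0,0,0.045],[0,0,0.045],[0,0,0.045],[0,0,0.045]]}}

```text
t: 40.02
tcp_pos: [0.4764, 0.2957, 0.1]
tool_rot: [0.861, 0.509, -0.001, -0.001]
force: [0.9, -0.5, 1.3]
finger_gap: 0.997
gripper_force: 0.0
```

Call:
{"method": "apply_moves", "body": {"claw": [0.6,0.6,0.6,0.6,0.6], "travel": [[0.114,-0.133,0.002],[0.114,-0.133,0.002],[0.114,-0.133,0.002],[0.114,-0.133,0.002],[0.114,-0.133,0.002]], "turn": [[0,0,0.044],[0,0,0.044],[0,0,0.044],[0,0,0.044],[0,0,0.044]]}}

```text
t: 40.43
tcp_pos: [0.429, 0.4268, 0.0986]
tool_rot: [0.894, 0.448, -0.0, -0.0]
force: [0.6, -0.4, -0.1]
finger_gap: 0.8
gripper_force: 0.0
```

Call:
{"method": "apply_moves", "body": {"claw": [0.6,0.6,0.6,0.6], "travel": [[0,0,0.03],[0,0,0.05],[0,0,0.05],[0,0,0.05]], "turn": [[0,0,0],[0,0,0],[0,0,0],[0,0,0]]}}

```text
t: 40.77
tcp_pos: [0.43, 0.4224, 0.0583]
tool_rot: [0.895, 0.446, -0.002, 0.0]
force: [-0.1, -0.1, -0.1]
finger_gap: 0.798
gripper_force: 0.0
```

```bash
python3 - <<'E'
from h import *
s=snap("wrist","w19"); wood(s)
plan([([.4295,.4245,.01],-37,1)],3)
E
```

```text
wood px [568. 220.] 2333 rect [590.1 306. ] [44.8 46.9] 1.7 circ [590.1 306.3] 30.6 z 0.0264
wood px [322. 227.] 4423 rect [429.8 425. ] [44.  43.6] 52.8 circ [429.9 425.1] 29.9 z 0.0225
wood px [582. 270.] 1481 rect [593.2 239. ] [48.6 50.3] 27.8 circ [593.3 238.4] 25.7 z 0.0264
wood px [588. 369.] 485 rect [580.   48.8] [37.7 79.7] 5.1 circ [572.6  48.8] 40.8 z 0.0343
tcp [0.4306 0.4231 0.0593] q [ 0.59  0.73  1.61 -0.    0.8   1.24]
claw 1 n 2 T [0.001, -0.002, 0.062] R [-0.0, 0.0, -0.0] ->  [0.43  0.424 0.01 ] -37.0
```

Call:
{"method": "apply_moves", "body": {"claw": [0.6,0.6,0.6,0.6], "travel": [[0.001,-0.001,0.03],[0.001,-0.001,0.061],[0.001,-0.001,0.061],[0.001,-0.001,0.061]], "turn": [[0,0,0],[0,0,0],[0,0,0],[0,0,0]]}}

```text
t: 41.15
tcp_pos: [0.4297, 0.4249, 0.0108]
tool_rot: [0.895, 0.446, -0.001, 0.0]
force: [-0.1, -0.0, 1.0]
finger_gap: 0.801
gripper_force: 0.0
```

Call:
{"method": "apply_moves", "body": {"claw": [-1,-1,-1,-1,-1], "travel": [[0,0,0],[0,0,0],[0,0,0],[0,0,0],[0,0,0]], "turn": [[0,0,0],[0,0,0],[0,0,0],[0,0,0],[0,0,0]]}}

```text
t: 41.57
tcp_pos: [0.4309, 0.4265, 0.013]
tool_rot: [0.895, 0.447, 0.002, -0.0]
force: [0.5, -1.1, 7.4]
finger_gap: 0.502
gripper_force: 41.6
```

Call:
{"method": "apply_moves", "body": {"claw": [-1,-1,-1,-1,-1], "travel": [[0,0,0],[0,0,-0.03],[0,0,-0.07],[0,0,-0.11],[0,0,-0.11]], "turn": [[0,0,0],[0,0,0],[0,0,0],[0,0,0],[0,0,0]]}}

```text
t: 41.98
tcp_pos: [0.433, 0.4284, 0.1055]
tool_rot: [0.895, 0.447, 0.006, -0.001]
force: [0.8, 1.2, 0.8]
finger_gap: 0.497
gripper_force: 40.9
```

```bash
python3 - <<'E'
from h import *
print(manip.sense()["gripper_force"])
plan([(J(.038,-.038,.1),YJ,-1),(J(.038,-.038,.05),YJ,-1)],3)
E
```

```text
40.88607609272003
tcp [0.433  0.4284 0.1055] q [0.6  0.66 1.59 0.   0.88 1.24]
claw -1 n 5 T [-0.125, 0.16, 0.001] R [0.002, -0.004, -0.045] ->  [0.475 0.272 0.104] -28.9
claw -1 n 5 T [-0.146, 0.14, 0.003] R [-0.001, 0.0, -0.044] ->  [0.517 0.115 0.102] -20.9
claw -1 n 5 T [-0.164, 0.119, 0.002] R [0.0, 0.0, -0.045] ->  [ 0.56  -0.041  0.1  ] -12.8
claw -1 n 2 T [0.0, 0.0, 0.063] R [0.0, 0.0, 0.0] ->  [ 0.56  -0.041  0.05 ] -12.8
```

Call:
{"method": "apply_moves", "body": {"claw": [-1,-1,-1,-1,-1], "travel": [[-0.125,0.16,0.001],[-0.125,0.16,0.001],[-0.125,0.16,0.001],[-0.125,0.16,0.001],[-0.125,0.16,0.001]], "turn": [[0,0,-0.045],[0,0,-0.045],[0,0,-0.045],[0,0,-0.045],[0,0,-0.045]]}}

```text
t: 42.4
tcp_pos: [0.4733, 0.2632, 0.0983]
tool_rot: [0.862, 0.506, -0.001, 0.001]
force: [-0.5, 0.7, -0.6]
finger_gap: 0.5
gripper_force: 40.9
```

Call:
{"method": "apply_moves", "body": {"claw": [-1,-1,-1,-1,-1], "travel": [[-0.146,0.14,0.003],[-0.146,0.14,0.003],[-0.146,0.14,0.003],[-0.146,0.14,0.003],[-0.146,0.14,0.003]], "turn": [[0,0,-0.044],[0,0,-0.044],[0,0,-0.044],[0,0,-0.044],[0,0,-0.044]]}}

```text
t: 42.82
tcp_pos: [0.5171, 0.1066, 0.0961]
tool_rot: [0.826, 0.564, 0.001, 0.002]
force: [-0.0, 0.3, 0.4]
finger_gap: 0.504
gripper_force: 40.9
```

Call:
{"method": "apply_moves", "body": {"claw": [-1,-1,-1,-1,-1], "travel": [[-0.164,0.119,0.002],[-0.164,0.119,0.002],[-0.164,0.119,0.002],[-0.164,0.119,0.002],[-0.164,0.119,0.002]], "turn": [[0,0,-0.045],[0,0,-0.045],[0,0,-0.045],[0,0,-0.045],[0,0,-0.045]]}}

```text
t: 43.23
tcp_pos: [0.5602, -0.0508, 0.0949]
tool_rot: [0.783, 0.621, 0.002, 0.004]
force: [1.6, -0.7, 0.0]
finger_gap: 0.498
gripper_force: 40.9
```

Call:
{"method": "apply_moves", "body": {"claw": [-1,-1,-1,-1,-1], "travel": [[0,0,0.03],[0,0,0.06],[0,0,0.06],[0,0,0.06],[0,0,0.06]], "turn": [[0,0,0],[0,0,0],[0,0,0],[0,0,0],[0,0,0]]}}

```text
t: 43.65
tcp_pos: [0.5561, -0.0433, 0.0468]
tool_rot: [0.781, 0.624, 0.0, 0.0]
force: [-0.1, -0.3, -0.6]
finger_gap: 0.494
gripper_force: 40.9
```

```bash
python3 - <<'E'
from h import *
st=manip.sense(); print(st["gripper_force"],st["finger_gap"])
s=snap("wrist","w20"); wood(s,True,(.015,.1))
plan([(J(.038,-.038,.04),YJ,-1)],4)
E
```

```text
40.89220583438873 0.49358582717668276
wood px [331. 112.] 7537 rect [576.3  30.8] [49.3 49. ] 80.2 circ [576.3  30.9] 25.0 z 0.0345
wood px [195. 117.] 6610 rect [502.3  47.6] [44.1 44.8] 77.3 circ [502.5  47.7] 30.3 z 0.0344
wood px [210. 239.] 5213 rect [486.5 -26.3] [49.6 49.1] 42.4 circ [486.4 -26.4] 25.4 z 0.0344
wood px [325. 263.] 7385 rect [556.  -45.3] [45.3 43.9] 77.0 circ [556.1 -45.1] 30.2 z 0.0562
tcp [ 0.5564 -0.0435  0.0472] q [-0.28  0.71  1.74  0.    0.69 -0.06]
claw -1 n 1 T [0.0034, 0.0033, 0.009] R [0.0006, 0.0, 0.0004] ->  [ 0.56  -0.041  0.04 ] -12.8
```

Call:
{"method": "apply_moves", "body": {"claw": [-1,-1,-1,-1], "travel": [[0.005,0.003,0.009],[0.005,0.003,0.009],[0.005,0.003,0.009],[0.005,0.003,0.009]], "turn": [[0,0,0],[0,0,0],[0,0,0],[0,0,0]]}}

```text
t: 44.03
tcp_pos: [0.5591, -0.0404, 0.0393]
tool_rot: [0.781, 0.624, 0.0, 0.0]
force: [-0.3, -0.9, 0.4]
finger_gap: 0.5
gripper_force: 40.9
```

Call:
{"method": "apply_moves", "body": {"claw": [-1,-1,-1,-1,-1], "travel": [[0,0,0.006],[0,0,0.012],[0,0,0.018],[0,0,0.019],[0,0,0.019]], "turn": [[0,0,0],[0,0,0],[0,0,0],[0,0,0],[0,0,0]]}}

```text
t: 44.45
tcp_pos: [0.5589, -0.0408, 0.0242]
tool_rot: [0.782, 0.624, 0.0, 0.0]
force: [-1.1, 0.2, 7.8]
finger_gap: 0.496
gripper_force: 43.5
```

Call:
{"method": "apply_moves", "body": {"claw": [-1,-1], "travel": [[0,0,0],[0,0,0]], "turn": [[0,0,0],[0,0,0]]}}

```text
t: 44.62
tcp_pos: [0.5589, -0.0408, 0.0242]
tool_rot: [0.782, 0.624, 0.0, 0.0]
force: [-0.6, -0.9, 7.8]
finger_gap: 0.502
gripper_force: 43.5
```

Call:
{"method": "apply_moves", "body": {"claw": [0.3,0.3,0.3,0.3,0.3], "travel": [[0,0,0],[0,0,0],[0,0,0],[0,0,0],[0,0,0]], "turn": [[0,0,0],[0,0,0],[0,0,0],[0,0,0],[0,0,0]]}}

```text
t: 45.03
tcp_pos: [0.5587, -0.0406, 0.0234]
tool_rot: [0.782, 0.624, -0.0, -0.0]
force: [-0.5, -0.5, -0.3]
finger_gap: 0.654
gripper_force: 0.0
```

Call:
{"method": "apply_moves", "body": {"claw": [0.3,0.3,0.3,0.3,0.3], "travel": [[0,0,-0.02],[0,0,-0.06],[0,0,-0.1],[0,0,-0.13],[0,0,-0.13]], "turn": [[0,0,0],[0,0,0],[0,0,0],[0,0,0],[0,0,0]]}}

```text
t: 45.45
tcp_pos: [0.5622, -0.0414, 0.1324]
tool_rot: [0.782, 0.624, 0.003, 0.004]
force: [0.8, -0.1, 0.5]
finger_gap: 0.65
gripper_force: 0.0
```

```bash
python3 - <<'E'
from h import *
s=snap("wrist","w21"); wood(s)
plan([([.5124,-.2853,.12],-90,1),([.5124,-.2853,.06],-90,1)],3)
E
```

```text
wood px [320. 110.] 3196 rect [576.4  30.8] [49.5 48.9] 59.4 circ [576.2  30.8] 25.0 z 0.0345
wood px [228. 113.] 3057 rect [502.5  47.6] [44.3 44.6] 76.9 circ [502.3  47.1] 30.1 z 0.0345
wood px [235. 200.] 2693 rect [486.3 -26.2] [49.4 49.1] 40.1 circ [486.2 -26.3] 25.1 z 0.0345
wood px [319. 199.] 2931 rect [558.6 -42.3] [43.5 43.7] 76.9 circ [558.8 -42.6] 30.1 z 0.0345
tcp [ 0.5608 -0.0411  0.1303] q [-0.27  0.58  1.69 -0.    0.87 -0.05]
claw 1 n 4 T [-0.104, 0.003, 0.004] R [0.002, -0.0, 0.143] ->  [ 0.545 -0.123  0.127] -38.5
claw 1 n 4 T [-0.092, 0.047, 0.005] R [-0.0, -0.0, 0.143] ->  [ 0.529 -0.204  0.123] -64.3
claw 1 n 4 T [-0.062, 0.083, 0.004] R [-0.0, -0.0, 0.143] ->  [ 0.512 -0.285  0.12 ] -90.0
claw 1 n 2 T [-0.0, 0.0, 0.075] R [-0.0, -0.0, -0.0] ->  [ 0.512 -0.285  0.06 ] -90.0
```

View pics/w21.png

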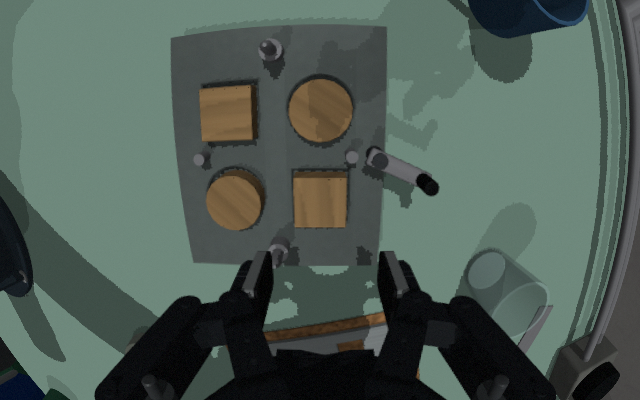

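All four blocks are seated, at pixels (228,113), (320,110), (235,200) and (320,199), each with its top at 34.5 mm. The latch is still open. I go for the template.

Call:
{"method": "apply_moves", "body": {"claw": [0.3,0.3,0.3,0.3,0.3], "travel": [[-0.104,0.003,0.004],[-0.104,0.003,0.004],[-0.104,0.003,0.004],[-0.104,0.003,0.004],[-0.104,0.003,0.004]], "turn": [[0,0,0.143],[0,0,0.143],[0,0,0.143],[0,0,0.143],[0,0,0.143]]}}

```text
t: 45.92
tcp_pos: [0.5415, -0.1229, 0.123]
tool_rot: [0.902, 0.433, -0.001, -0.001]
force: [0.4, -0.7, -0.1]
finger_gap: 0.648
gripper_force: 0.0
```

Call:
{"method": "apply_moves", "body": {"claw": [0.3,0.3,0.3,0.3,0.3], "travel": [[-0.092,0.047,0.005],[-0.092,0.047,0.005],[-0.092,0.047,0.005],[-0.092,0.047,0.005],[-0.092,0.047,0.005]], "turn": [[0,0,0.143],[0,0,0.143],[0,0,0.143],[0,0,0.143],[0,0,0.143]]}}

```text
t: 46.33
tcp_pos: [0.5255, -0.2034, 0.1193]
tool_rot: [0.975, 0.222, -0.001, -0.001]
force: [-0.7, -0.0, 0.2]
finger_gap: 0.647
gripper_force: 0.0
```

Call:
{"method": "apply_moves", "body": {"claw": [0.3,0.3,0.3,0.3,0.3], "travel": [[-0.062,0.083,0.004],[-0.062,0.083,0.004],[-0.062,0.083,0.004],[-0.062,0.083,0.004],[-0.062,0.083,0.004]], "turn": [[0,0,0.143],[0,0,0.143],[0,0,0.143],[0,0,0.143],[0,0,0.143]]}}

```text
t: 46.75
tcp_pos: [0.5099, -0.2843, 0.1164]
tool_rot: [1.0, 0.001, -0.001, -0.001]
force: [0.3, -0.1, -0.0]
finger_gap: 0.646
gripper_force: 0.0
```

Call:
{"method": "apply_moves", "body": {"claw": [0.3,0.3,0.3,0.3,0.3], "travel": [[0,0,0.03],[0,0,0.06],[0,0,0.075],[0,0,0.075],[0,0,0.075]], "turn": [[0,0,0],[0,0,0],[0,0,0],[0,0,0],[0,0,0]]}}

```text
t: 47.17
tcp_pos: [0.5101, -0.2836, 0.0566]
tool_rot: [1.0, 0.001, -0.001, -0.001]
force: [0.6, -0.5, -0.3]
finger_gap: 0.646
gripper_force: 0.0
```

```bash
python3 - <<'E'
from h import *
s=snap("wrist","w22"); P=cloud(s,True); z=P[...,2]
for a,b in((.0055,.0105),(.034,.042)):
    m=((z>a)&(z<b)&(abs(P[...,0]-.512)<.13)&(abs(P[...,1]+.285)<.12)).astype(np.uint8)
    nl,l,st,c=cv2.connectedComponentsWithStats(m); q=P[l==1+st[1:,4].argmax()]
    print(cv2.minAreaRect((q[:,:2]*1000).astype(np.float32)),np.median(q[:,2]))
plan([([.5124,-.2853,.0135],-90.2,1)],4)
E
```

```text
((511.33258056640625, -284.62884521484375), (141.5983123779297, 205.7812042236328), 89.84867095947266) 0.007965311196639152
((512.2269287109375, -284.8443603515625), (11.822847366333008, 60.511940002441406), 89.53248596191406) 0.03785013653756028
tcp [ 0.5108 -0.2843  0.0575] q [-0.7   0.72  1.66 -0.    0.76  0.87]
claw 1 n 2 T [0.002, 0.0013, 0.055] R [0.0, -0.0, 0.0017] ->  [ 0.512 -0.285  0.013] -90.2
```

Call:
{"method": "apply_moves", "body": {"claw": [0.3,0.3,0.3,0.3,0.3], "travel": [[0.002,0.001,0.02],[0.002,0.001,0.045],[0.002,0.001,0.055],[0.002,0.001,0.055],[0.002,0.001,0.055]], "turn": [[0,0,0.002],[0,0,0.002],[0,0,0.002],[0,0,0.002],[0,0,0.002]]}}

```text
t: 47.63
tcp_pos: [0.5123, -0.2855, 0.0139]
tool_rot: [1.0, -0.003, 0.0, 0.0]
force: [0.1, -0.2, 0.2]
finger_gap: 0.645
gripper_force: 0.0
```

```bash
python3 - <<'E'
from h import *
plan([([.5124,-.2853,.0135],-90.2,1)],4); print(manip.sense()["tool_rot"])
E
```

```text
tcp [ 0.5123 -0.2855  0.0139] q [-0.7   0.79  1.67 -0.    0.68  0.88]
claw 1 n 1 T [0.0002, -0.0002, 0.0005] R [0.0001, -0.0001, -0.0009] ->  [ 0.512 -0.285  0.014] -90.2
[ 9.99995157e-01 -3.10492720e-03  1.61754359e-04  1.41610656e-04]
```

Aligned with the release pose. I grip at 80 N and lift.

Call:
{"method": "apply_moves", "body": {"claw": [-1,-1,-1,-1,-1], "travel": [[0,0,0],[0,0,0],[0,0,0],[0,0,0],[0,0,0]], "turn": [[0,0,0],[0,0,0],[0,0,0],[0,0,0],[0,0,0]], "newtons": 80}}

```text
t: 48.05
tcp_pos: [0.5124, -0.2856, 0.0144]
tool_rot: [1.0, -0.003, 0.001, 0.0]
force: [-0.1, 1.0, 7.2]
finger_gap: 0.124
gripper_force: 79.8
```

Call:
{"method": "apply_moves", "body": {"claw": [-1,-1,-1,-1,-1], "travel": [[0,0,0],[0,0,0],[0,0,0],[0,0,0],[0,0,0]], "turn": [[0,0,0],[0,0,0],[0,0,0],[0,0,0],[0,0,0]]}}

```text
t: 48.47
tcp_pos: [0.5124, -0.2856, 0.0144]
tool_rot: [1.0, -0.003, 0.001, 0.0]
force: [-0.1, 1.4, 6.1]
finger_gap: 0.123
gripper_force: 79.8
```

Call:
{"method": "apply_moves", "body": {"claw": [-1,-1,-1,-1,-1], "travel": [[0,0,-0.03],[0,0,-0.07],[0,0,-0.11],[0,0,-0.145],[0,0,-0.145]], "turn": [[0,0,0],[0,0,0],[0,0,0],[0,0,0],[0,0,0]]}}

```text
t: 48.88
tcp_pos: [0.5148, -0.2877, 0.1346]
tool_rot: [1.0, -0.003, 0.004, 0.003]
force: [1.7, -0.5, -2.4]
finger_gap: 0.125
gripper_force: 78.8
```

```bash
python3 - <<'E'
from h import *
plan([([.5315,.0040,.13],YJ,-1),([.5315,.0040,.09],YJ,-1)],3)
E
```

```text
tcp [ 0.5148 -0.2877  0.1346] q [-0.7   0.6   1.62 -0.    0.91  0.88]
claw -1 n 4 T [0.006, -0.122, 0.001] R [0.003, -0.002, -0.144] ->  [ 0.52  -0.19   0.133] -64.5
claw -1 n 4 T [0.059, -0.106, 0.002] R [-0.0, -0.0, -0.143] ->  [ 0.526 -0.093  0.132] -38.7
claw -1 n 4 T [0.099, -0.071, 0.002] R [-0.0, -0.0, -0.144] ->  [0.532 0.004 0.13 ] -12.8
claw -1 n 2 T [-0.0, -0.0, 0.05] R [0.0, -0.0, 0.0] ->  [0.532 0.004 0.09 ] -12.8
```

Call:
{"method": "apply_moves", "body": {"claw": [-1,-1,-1,-1,-1], "travel": [[0.006,-0.122,0.001],[0.006,-0.122,0.001],[0.006,-0.122,0.001],[0.006,-0.122,0.001],[0.006,-0.122,0.001]], "turn": [[0,0,-0.144],[0,0,-0.144],[0,0,-0.144],[0,0,-0.144],[0,0,-0.144]]}}

```text
t: 49.3
tcp_pos: [0.5164, -0.1858, 0.1273]
tool_rot: [0.975, 0.223, -0.001, -0.001]
force: [0.8, -0.0, -3.5]
finger_gap: 0.124
gripper_force: 79.0
```

Call:
{"method": "apply_moves", "body": {"claw": [-1,-1,-1,-1,-1], "travel": [[0.059,-0.106,0.002],[0.059,-0.106,0.002],[0.059,-0.106,0.002],[0.059,-0.106,0.002],[0.059,-0.106,0.002]], "turn": [[0,0,-0.143],[0,0,-0.143],[0,0,-0.143],[0,0,-0.143],[0,0,-0.143]]}}

```text
t: 49.72
tcp_pos: [0.5232, -0.0902, 0.1261]
tool_rot: [0.901, 0.433, -0.0, -0.0]
force: [0.4, 0.1, -2.6]
finger_gap: 0.124
gripper_force: 79.2
```

Call:
{"method": "apply_moves", "body": {"claw": [-1,-1,-1,-1,-1], "travel": [[0.025,-0.018,0],[0.05,-0.036,0.001],[0.075,-0.054,0.002],[0.099,-0.071,0.002],[0.099,-0.071,0.002]], "turn": [[0,0,-0.036],[0,0,-0.072],[0,0,-0.108],[0,0,-0.144],[0,0,-0.144]]}}

```text
t: 50.13
tcp_pos: [0.5283, 0.0088, 0.1247]
tool_rot: [0.781, 0.624, -0.0, -0.001]
force: [-0.7, -0.2, -2.7]
finger_gap: 0.122
gripper_force: 79.2
```

Call:
{"method": "apply_moves", "body": {"claw": [-1,-1,-1,-1,-1], "travel": [[0,0,0.015],[0,0,0.03],[0,0,0.044],[0,0,0.044],[0,0,0.044]], "turn": [[0,0,0],[0,0,0],[0,0,0],[0,0,0],[0,0,0]]}}

```text
t: 50.55
tcp_pos: [0.5286, 0.0052, 0.0894]
tool_rot: [0.783, 0.622, -0.001, -0.001]
force: [-0.3, 0.2, -2.1]
finger_gap: 0.124
gripper_force: 79.0
```

Call:
{"method": "apply_moves", "body": {"claw": [-1,-1,-1], "travel": [[0,0,0],[0,0,0],[0,0,0]], "turn": [[0,0,0],[0,0,0],[0,0,0]]}}

```text
t: 50.8
tcp_pos: [0.5293, 0.0059, 0.0908]
tool_rot: [0.782, 0.623, 0.0, 0.001]
force: [1.2, -0.5, -3.2]
finger_gap: 0.122
gripper_force: 79.0
```

```bash
python3 - <<'E'
from h import *
st=manip.sense(); print(st["gripper_force"],st["finger_gap"],st["force"],st["tool_rot"])
plan([([.5315,.0040,.075],-12.95,-1)],4)
s=snap("wrist","w23"); P=cloud(s,True); z=P[...,2]
m=((abs(P[...,0]-.531)<.14)&(abs(P[...,1])<.15)); p=P[m&(z>.065)&(z<.1)]
print(np.histogram(p[:,2],bins=np.arange(.065,.1,.0025)))
E
```

```text
79.02149677276611 0.12227547468258856 [ 1.22145654 -0.49395117 -3.16575537] [7.81969820e-01 6.23315818e-01 4.74441425e-04 6.05229080e-04]
tcp [0.5293 0.0059 0.0908] q [-0.2   0.61  1.79 -0.    0.73  0.02]
claw -1 n 1 T [-0.0017, 0.0031, 0.0197] R [0.0005, 0.0, 0.0004] ->  [0.532 0.004 0.075] -13.0
(array([   41,    33,   124,    63,     0,    91,   508, 42436,  6027,
          38,    55,    43,   100,   176]), array([0.065 , 0.0675, 0.07  , 0.0725, 0.075 , 0.0775, 0.08  , 0.0825,
       0.085 , 0.0875, 0.09  , 0.0925, 0.095 , 0.0975, 0.1   ]))
```

View pics/w23.png

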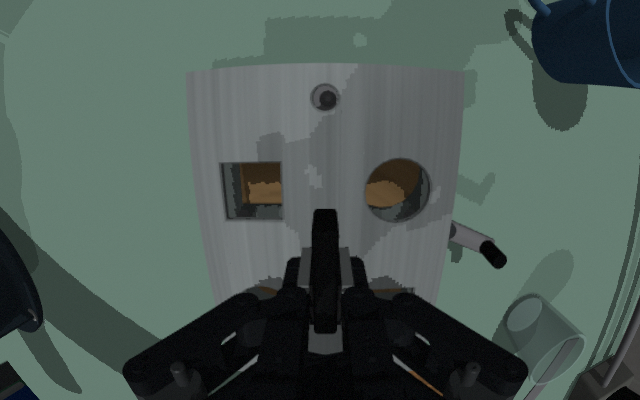

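The template is level above the pins, with the pin tip visible inside its hole at (325,97). I correct the small offset and check again.

Call:
{"method": "apply_moves", "body": {"claw": [-1,-1,-1,-1,-1], "travel": [[-0.0015,0.003,0.01],[-0.0015,0.003,0.015],[-0.0015,0.003,0.016],[-0.0015,0.003,0.016],[-0.0015,0.003,0.016]], "turn": [[0,0,0],[0,0,0],[0,0,0],[0,0,0],[0,0,0]]}}

```text
t: 51.27
tcp_pos: [0.5306, 0.0047, 0.077]
tool_rot: [0.782, 0.624, -0.0, -0.0]
force: [0.2, 0.3, -2.8]
finger_gap: 0.122
gripper_force: 79.2
```

Call:
{"method": "apply_moves", "body": {"claw": [-1,-1,-1], "travel": [[0,0,0],[0,0,0],[0,0,0]], "turn": [[0,0,0],[0,0,0],[0,0,0]]}}

```text
t: 51.52
tcp_pos: [0.5309, 0.0047, 0.0774]
tool_rot: [0.782, 0.624, 0.0, 0.0]
force: [-0.0, -0.6, -2.9]
finger_gap: 0.123
gripper_force: 79.2
```

```bash
python3 - <<'E'
from h import *
plan([([.5315,.0040,.06],-12.95,-1)],4)
s=snap("wrist","w24"); P=cloud(s,True); z=P[...,2]
m=((abs(P[...,0]-.531)<.14)&(abs(P[...,1])<.15)); p=P[m&(z>.065)&(z<.0758)]
zt=np.median(p[:,2]); q=p[abs(p[:,2]-zt)<.0015]; print(zt,q.mean(0)); r=cv2.minAreaRect((q[:,:2]*1000).astype(np.float32)); print(r)
# far pin in template hole: hole centre (black annulus) vs pin position
a=np.radians(-12.84)
X=J(0,.085,zt); u=proj(s,[X],True)[0]; print("hole expected px",u, "pin tip px",proj(s,[J(0,.085,.06)],True)[0])
g=s["pixels"][int(u[1])-20:int(u[1])+20,int(u[0])-20:int(u[0])+20]; cv2.imwrite("pics/hole.png",cv2.resize(g[:,:,::-1],(480,480),interpolation=cv2.INTER_NEAREST))
E
```

```text
tcp [0.5309 0.0047 0.0774] q [-0.2   0.64  1.79  0.    0.71  0.02]
claw -1 n 1 T [-0.0006, 0.0009, 0.0218] R [0.0001, -0.0, 0.0008] ->  [0.532 0.004 0.06 ] -12.9
0.07098206022830393 [0.54187673 0.04952839 0.07098468]
((557.0554809570312, -1.9419631958007812), (204.2909698486328, 194.20870971679688), 77.39387512207031)
hole expected px [324.43275754  96.71261315] pin tip px [324.4621638   96.64152908]
```

View pics/hole.png

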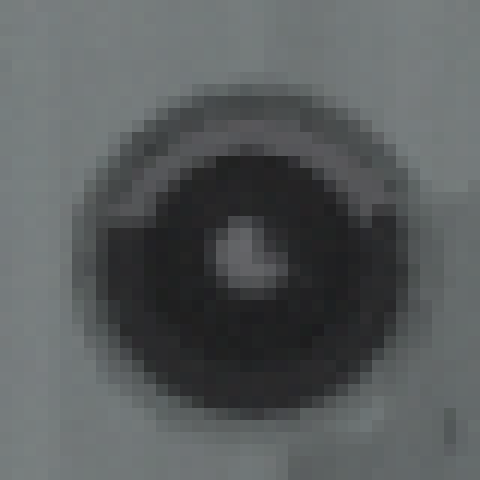

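The pin tip (248,256) sits centred in its hole, whose centre is about (245,255) in the crop. I go straight down.

Call:
{"method": "apply_moves", "body": {"claw": [-1,-1,-1,-1,-1], "travel": [[0,0.0003,0.006],[0,0.0003,0.012],[0,0.0003,0.018],[0,0.0003,0.022],[0,0.0003,0.022]], "turn": [[0,0,0],[0,0,0],[0,0,0],[0,0,0],[0,0,0]]}}

```text
t: 51.98
tcp_pos: [0.5304, 0.0047, 0.0587]
tool_rot: [0.782, 0.624, -0.001, -0.001]
force: [-0.6, -0.6, -3.7]
finger_gap: 0.121
gripper_force: 79.2
```

Call:
{"method": "apply_moves", "body": {"claw": [-1,-1], "travel": [[0,0,0],[0,0,0]], "turn": [[0,0,0],[0,0,0]]}}

```text
t: 52.15
tcp_pos: [0.5311, 0.0046, 0.0596]
tool_rot: [0.782, 0.624, -0.0, -0.0]
force: [-0.2, 0.2, -2.7]
finger_gap: 0.125
gripper_force: 79.2
```

Call:
{"method": "apply_moves", "body": {"claw": [-1,-1,-1,-1,-1], "travel": [[0,0,0.005],[0,0,0.01],[0,0,0.014],[0,0,0.0155],[0,0,0.0155]], "turn": [[0,0,0],[0,0,0],[0,0,0],[0,0,0],[0,0,0]]}}

```text
t: 52.57
tcp_pos: [0.5309, 0.0046, 0.0474]
tool_rot: [0.782, 0.624, -0.0, -0.0]
force: [-0.9, 0.6, 0.4]
finger_gap: 0.124
gripper_force: 79.6
```

Call:
{"method": "apply_moves", "body": {"claw": [-1,-1], "travel": [[0,0,0],[0,0,0]], "turn": [[0,0,0],[0,0,0]]}}

```text
t: 52.73
tcp_pos: [0.5309, 0.0046, 0.0474]
tool_rot: [0.782, 0.624, -0.0, -0.0]
force: [-0.5, -0.6, 2.0]
finger_gap: 0.118
gripper_force: 79.7
```

Call:
{"method": "apply_moves", "body": {"claw": [-0.3,-0.3,0.3,0.3,0.3], "travel": [[0,0,0],[0,0,0],[0,0,0],[0,0,0],[0,0,0]], "turn": [[0,0,0],[0,0,0],[0,0,0],[0,0,0],[0,0,0]]}}

```text
t: 53.15
tcp_pos: [0.5313, 0.0045, 0.0474]
tool_rot: [0.782, 0.624, 0.0, 0.0]
force: [-0.3, 0.6, -0.1]
finger_gap: 0.65
gripper_force: 0.0
```

Call:
{"method": "apply_moves", "body": {"claw": [0.3,0.3,0.3,0.3,0.3], "travel": [[0,0,-0.03],[0,0,-0.07],[0,0,-0.11],[0,0,-0.14],[0,0,-0.14]], "turn": [[0,0,0],[0,0,0],[0,0,0],[0,0,0],[0,0,0]]}}

```text
t: 53.57
tcp_pos: [0.5345, 0.004, 0.1642]
tool_rot: [0.782, 0.624, 0.003, 0.004]
force: [0.1, 0.2, -0.3]
finger_gap: 0.652
gripper_force: 0.0
```

```bash
python3 - <<'E'
from h import *
s=snap("wrist","w25"); P=cloud(s,True); z=P[...,2]; box=(abs(P[...,0]-.55)<.16)&(abs(P[...,1])<.15)
m=((z>.0385)&(z<.0435)&box).astype(np.uint8); nl,l,st,c=cv2.connectedComponentsWithStats(m); q=P[l==1+st[1:,4].argmax()]
print(cv2.minAreaRect((q[:,:2]*1000).astype(np.float32)),np.median(q[:,2]))
A=np.c_[q[:,:2]-q[:,:2].mean(0),np.ones(len(q))]; print("plane",np.linalg.lstsq(A,q[:,2],rcond=None)[0])
m=((z>.067)&(z<.0745)&box).astype(np.uint8); nl,l,st,c=cv2.connectedComponentsWithStats(m)
for i in range(1,nl):
    if st[i,4]>30:
        q=P[l==i]; r=cv2.minAreaRect((q[:,:2]*1000).astype(np.float32)); print(st[i,4],np.round(r[0],1),np.round(r[1],1),round(r[2],2),np.median(q[:,2]).round(4))
plan([([.6425,-.0357,.15],77,0.5),([.6425,-.0357,.055],77,.5)],3)
E
```

```text
((530.69677734375, 2.8000106811523438), (205.0989990234375, 141.41375732421875), 77.2209243774414) 0.040985403007784305
plane [-0.00026267 -0.00038605  0.04097641]
1004 [531.    4.2] [59.5 11.5] 77.21 0.0708
153 [642.5 -36.3] [11.4 11.5] 79.02 0.0722
40 [ 705.2 -147.7] [10.9  3.1] 27.27 0.0708
tcp [0.5331 0.0042 0.162 ] q [-0.2   0.5   1.74  0.    0.9   0.02]
claw 0.5 n 5 T [-0.006, 0.048, 0.005] R [0.002, 0.001, -0.166] ->  [ 0.57  -0.009  0.158] 17.1
claw 0.5 n 5 T [-0.029, 0.039, 0.005] R [0.0, -0.0, -0.167] ->  [ 0.606 -0.022  0.154] 47.1
claw 0.5 n 5 T [-0.045, 0.018, 0.005] R [0.0, -0.0, -0.166] ->  [ 0.642 -0.036  0.15 ] 77.0
claw 0.5 n 3 T [-0.0, 0.0, 0.119] R [0.0, 0.0, 0.0] ->  [ 0.642 -0.036  0.055] 77.0
```

Call:
{"method": "apply_moves", "body": {"claw": [0.5,0.5,0.5,0.5,0.5], "travel": [[-0.006,0.048,0.005],[-0.006,0.048,0.005],[-0.006,0.048,0.005],[-0.006,0.048,0.005],[-0.006,0.048,0.005]], "turn": [[0,0,-0.166],[0,0,-0.166],[0,0,-0.166],[0,0,-0.166],[0,0,-0.166]]}}

```text
t: 54.03
tcp_pos: [0.5665, -0.0085, 0.1536]
tool_rot: [0.593, 0.805, -0.001, -0.001]
force: [0.1, -0.3, -0.5]
finger_gap: 0.753
gripper_force: 0.0
```

Call:
{"method": "apply_moves", "body": {"claw": [0.5,0.5,0.5,0.5,0.5], "travel": [[-0.029,0.039,0.005],[-0.029,0.039,0.005],[-0.029,0.039,0.005],[-0.029,0.039,0.005],[-0.029,0.039,0.005]], "turn": [[0,0,-0.167],[0,0,-0.167],[0,0,-0.167],[0,0,-0.167],[0,0,-0.167]]}}

```text
t: 54.45
tcp_pos: [0.6033, -0.0215, 0.15]
tool_rot: [0.365, 0.931, -0.0, -0.001]
force: [0.1, -0.8, 0.0]
finger_gap: 0.749
gripper_force: 0.0
```

Call:
{"method": "apply_moves", "body": {"claw": [0.5,0.5,0.5,0.5,0.5], "travel": [[-0.045,0.018,0.005],[-0.045,0.018,0.005],[-0.045,0.018,0.005],[-0.045,0.018,0.005],[-0.045,0.018,0.005]], "turn": [[0,0,-0.166],[0,0,-0.166],[0,0,-0.166],[0,0,-0.166],[0,0,-0.166]]}}

```text
t: 54.87
tcp_pos: [0.6397, -0.0355, 0.1463]
tool_rot: [0.114, 0.994, 0.0, -0.001]
force: [0.0, 0.7, -0.3]
finger_gap: 0.752
gripper_force: 0.0
```

Call:
{"method": "apply_moves", "body": {"claw": [0.5,0.5,0.5,0.5,0.5], "travel": [[0,0,0],[0,0,0],[0,0,0.02],[0,0,0.05],[0,0,0.05]], "turn": [[0,0,0],[0,0,0],[0,0,0],[0,0,0],[0,0,0]]}}

```text
t: 55.28
tcp_pos: [0.6372, -0.0349, 0.1036]
tool_rot: [0.115, 0.993, 0.0, -0.004]
force: [-1.2, 0.1, -0.9]
finger_gap: 0.747
gripper_force: 0.0
```

```bash
python3 - <<'E'
from h import *
plan([([.6425,-.0358,.055],77.16,.5)],3)
th=np.radians(77.2); R=np.c_[np.cross([np.cos(th),np.sin(th),0],[0,0,-1]),[np.cos(th),np.sin(th),0],[0,0,-1]]
K=lambda a:J(.083-.038*np.cos(a),-.038*np.sin(a))
print(K(2.75))
for a in([2.75,2.45,2.15,1.85,1.6,1.35],[1.35,1.05,.75,.45,.2,-.03]): print([(R.T@(K(x)-K(a[0]))/.8).round(3).tolist() for x in a[1:]])
E
```

```text
tcp [ 0.6372 -0.0349  0.1036] q [-0.23  0.7   1.49 -0.    0.95 -1.57]
claw 0.5 n 2 T [-0.007, 0.0, 0.061] R [-0.0, -0.003, -0.002] ->  [ 0.642 -0.036  0.055] 77.2
[ 0.64294673 -0.03629095  0.        ]
[[0.007, -0.012, 0.0], [0.018, -0.022, 0.0], [0.031, -0.028, 0.0], [0.043, -0.029, 0.0], [0.054, -0.028, 0.0]]
[[0.013, 0.005, 0.0], [0.024, 0.014, 0.0], [0.032, 0.026, 0.0], [0.036, 0.037, 0.0], [0.037, 0.048, 0.0]]
```

Call:
{"method": "apply_moves", "body": {"claw": [0.5,0.5,0.5,0.5,0.5], "travel": [[-0.004,0,0.03],[-0.004,0,0.059],[-0.004,0,0.059],[-0.004,0,0.059],[-0.004,0,0.059]], "turn": [[0,0,0],[0,0,0],[0,0,0],[0,0,0],[0,0,0]]}}

```text
t: 55.7
tcp_pos: [0.6441, -0.0364, 0.0614]
tool_rot: [0.114, 0.994, -0.0, 0.001]
force: [-0.7, -0.7, -0.3]
finger_gap: 0.75
gripper_force: 0.0
```

Call:
{"method": "apply_moves", "body": {"claw": [-1,-1,-1,-1,-1], "travel": [[0,0,0],[0,0,0],[0,0,0],[0,0,0],[0,0,0]], "turn": [[0,0,0],[0,0,0],[0,0,0],[0,0,0],[0,0,0]], "newtons": 25}}

```text
t: 56.12
tcp_pos: [0.6439, -0.0365, 0.0609]
tool_rot: [0.113, 0.994, -0.0, 0.001]
force: [0.4, -0.1, 3.1]
finger_gap: 0.124
gripper_force: 24.3
```

Call:
{"method": "apply_moves", "body": {"claw": [-1,-1,-1], "travel": [[0,0,0],[0,0,0],[0,0,0]], "turn": [[0,0,0],[0,0,0],[0,0,0]]}}

```text
t: 56.37
tcp_pos: [0.6439, -0.0365, 0.0609]
tool_rot: [0.113, 0.994, -0.0, 0.001]
force: [-0.8, -1.4, 5.1]
finger_gap: 0.121
gripper_force: 24.6
```

Call:
{"method": "apply_moves", "body": {"claw": [-1,-1,-1,-1,-1], "travel": [[0.007,-0.012,0],[0.018,-0.022,0],[0.031,-0.028,0],[0.043,-0.029,0],[0.054,-0.028,0]], "turn": [[0,0,0],[0,0,0],[0,0,0],[0,0,0],[0,0,0]]}}

```text
t: 56.78
tcp_pos: [0.5987, -0.0502, 0.061]
tool_rot: [0.113, 0.994, -0.001, 0.004]
force: [2.7, -3.7, 2.8]
finger_gap: 0.118
gripper_force: 24.8
```

Call:
{"method": "apply_moves", "body": {"claw": [-1,-1,-1,-1,-1], "travel": [[0.013,0.005,0],[0.024,0.014,0],[0.032,0.026,0],[0.036,0.037,0],[0.037,0.048,0]], "turn": [[0,0,0],[0,0,0],[0,0,0],[0,0,0],[0,0,0]]}}

```text
t: 57.2
tcp_pos: [0.5685, -0.0049, 0.06]
tool_rot: [0.113, 0.994, -0.001, -0.008]
force: [-9.3, -5.6, 11.3]
finger_gap: 0.121
gripper_force: 26.8
```

Call:
{"method": "apply_moves", "body": {"claw": [-1,-1,-1], "travel": [[0,0,0],[0,0,0],[0,0,0]], "turn": [[0,0,0],[0,0,0],[0,0,0]]}}

```text
t: 57.45
tcp_pos: [0.5683, -0.0043, 0.0599]
tool_rot: [0.112, 0.994, -0.001, -0.008]
force: [-10.9, -4.3, 13.0]
finger_gap: 0.123
gripper_force: 27.0
```

```bash
python3 - <<'E'
from h import *
st=manip.sense(); p=st["tcp_pos"]-J(.083,0); a=np.arctan2(p[1],p[0])-np.radians(YJ); print(st["force"],"angle",(a-np.pi+np.pi)%(2*np.pi)-np.pi, np.hypot(p[0],p[1]))
plan([(J(.045,.0005,.061),77.16,-1)],4)
E
```

```text
[-10.87977044  -4.29501528  13.02435303] angle -0.0023957326733521356 0.04476901932569363
tcp [ 0.5683 -0.0043  0.0599] q [-0.2   0.7   1.69 -0.    0.76 -1.55]
claw -1 n 1 T [-0.0084, 0.0005, -0.0015] R [-0.0011, -0.0051, -0.0002] ->  [ 0.575 -0.005  0.061] 77.2
```

Call:
{"method": "apply_moves", "body": {"claw": [-1,-1,0,0,0], "travel": [[-0.007,0,0],[-0.007,0,0],[-0.007,0,0],[-0.007,0,0],[-0.007,0,0]], "turn": [[0,0,0],[0,0,0],[0,0,0],[0,0,0],[0,0,0]]}}

```text
t: 57.87
tcp_pos: [0.581, -0.0054, 0.0597]
tool_rot: [0.113, 0.994, 0.0, -0.0]
force: [0.6, 0.8, -0.5]
finger_gap: 0.497
gripper_force: 0.0
```

Call:
{"method": "apply_moves", "body": {"claw": [0.2,0.2,0.2,0.2,0.2], "travel": [[0,0,0],[0,0,-0.03],[0,0,-0.07],[0,0,-0.11],[0,0,-0.15]], "turn": [[0,0,0],[0,0,0],[0,0,0],[0,0,0],[0,0,0]]}}

```text
t: 58.28
tcp_pos: [0.5813, -0.0054, 0.1807]
tool_rot: [0.113, 0.994, 0.0, -0.001]
force: [0.5, -0.8, 0.1]
finger_gap: 0.605
gripper_force: 0.0
```

Call:
{"method": "apply_moves", "body": {"claw": [0.2,0.2,0.2,0.2], "travel": [[0.05,0,-0.03],[0.1,0,-0.06],[0.1,0,-0.06],[0.1,0,-0.06]], "turn": [[0,0,0],[0,0,0],[0,0,0],[0,0,0]]}}

```text
t: 58.62
tcp_pos: [0.5019, 0.0132, 0.2297]
tool_rot: [0.113, 0.994, 0.0, 0.001]
force: [1.2, 0.5, -0.6]
finger_gap: 0.6
gripper_force: 0.0
```

```bash
python3 - <<'E'
from h import *
s=snap("wrist","w26"); P=cloud(s,True); z=P[...,2]; box=(abs(P[...,0]-.55)<.16)&(abs(P[...,1])<.15)
m=((z>.0385)&(z<.0425)&box).astype(np.uint8); nl,l,st,c=cv2.connectedComponentsWithStats(m); q=P[l==1+st[1:,4].argmax()]
print(cv2.minAreaRect((q[:,:2]*1000).astype(np.float32)),np.median(q[:,2]))
A=np.c_[q[:,:2]-q[:,:2].mean(0),np.ones(len(q))]; print("plane",np.linalg.lstsq(A,q[:,2],rcond=None)[0])
m=((z>.067)&(z<.0745)&box).astype(np.uint8); nl,l,st,c=cv2.connectedComponentsWithStats(m)
for i in range(1,nl):
    if st[i,4]>30:
        q=P[l==i]; r=cv2.minAreaRect((q[:,:2]*1000).astype(np.float32)); print(st[i,4],np.round(r[0],1),np.round(r[1],1),round(r[2],2),np.median(q[:,2]).round(4))
        d=np.array(r[0])/1000-J(.083,0)[:2]; print("ang",(np.arctan2(-d[1],-d[0])-np.radians(YJ)))
print(manip.sense()["force"],manip.sense()["tcp_pos"])
E
```

```text
((531.2549438476562, 3.4332962036132812), (205.43887329101562, 140.8673858642578), 77.08500671386719) 0.04091382267964888
plane [-0.00041665 -0.00038825  0.04089662]
614 [530.5   2.9] [59.8 11.6] 77.17 0.0707
ang 0.015796689192163232
98 [574.1  -5.8] [11.1 11.2] 82.28 0.0721
ang 0.002305471713474644
[ 0.47948445 -0.11099219  0.43581022] [0.50371672 0.01261725 0.22888756]
```

View pics/w26.png

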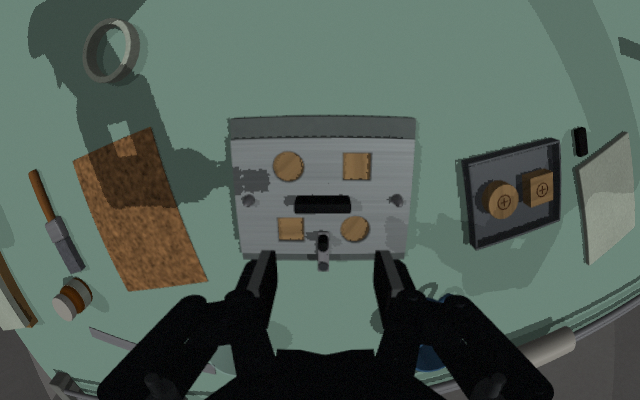

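The view shows the job finished. The template is home and level with its handle at (323,204), and the latch is closed with its knob at (322,240), pointing at the handle. Four new blocks are in the pockets and both finished ones lie in the tray at (500,202) and (540,190).

```bash
python3 -c "
from station import manip
print(manip.sign_off())"
```

```text
the job is handed in; nothing more can be done
None
```

The job is done and handed in: the two finished blocks lie flat in the tray, all four new blocks are seated, the template is level and fully home, and the latch is closed at about 0.00 rad; I have not been shown the judge's result.

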